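# Make a pipette tip box ready under the reagent riser

### The arm

A 6-joint arm with a two-finger parallel gripper is mounted at the origin on a cart in front of the work surface, level with it; the furniture and walls round the work are solid. World frame = base frame: x ahead of the robot, y to its left, z up, the work surface at z = 0. Lengths are in m, angles in degrees, forces in N, time in s.
With the tool pointing down it reaches from about 0.275 to 0.85 m from the base axis. Payload 19 kg.
Tool frame: the origin (TCP) lies at the very end of the fingers, on their centre line; the grasp point (between the pads) lies 19 mm behind it; z points along the fingers, y is the line along which they close (so a half turn about z gives the same grasp; the last joint's range is limited). The gripper opens to 85 mm and grips with 20 to 120 N. Pads are 22 mm wide; open, the fingers measure 114 mm over their backs; the gripper's body (76 mm by 85 mm) begins 54 mm behind the grasp point. The pads swing forward as they close: fully open they stand 13 mm farther back than shut.
Start: joints at [62.281, 8.623, 82.357, -0, 89.026, -7.678], TCP at [0.197, 0.54, 0.209] pointing down, gripper open.
Joint ranges: [-160.23, 160.23], [-39.13, 120.54], [6.94, 153.29], [-79.49, 259.48], [9.18, 160.14], [-161.06, 161.06]. Speed limits (degrees/s): [108.29, 108.29, 127.2, 172.46, 172.46, 172.46].

### API

Orientations are given as a 3x3 rotation matrix whose columns are the frame's x, y, z axes.
In Python, from plant import sensors, imaging, job, silhouettes gives the robot as it stands.
- The arm moves only by the shell command python3 -m handwheel 'ROWS' [OPENING]. ROWS is a JSON object whose one key "increments" holds a list of rows, each an object of numbers: "tx", "ty", "tz": the shift along the tool's x, y, z in m; "wx", "wy", "wz": the turn, a rotation vector about the tool's x, y, z in rad. In form: {"increments": [{"tx": .., "ty": .., "tz": .., "wx": .., "wy": .., "wz": ..}, ...]}. A call has 1 to 10 rows; each row is the pose to reach, as a shift and turn from the pose commanded when the call began, along the tool's axes at that moment; what a row does not reach only later rows make up. A row lasts 1/8 s, in which the tool goes at most 62.5 mm and 10.7 degrees, less where a joint would pass 70% of its speed; a pose out of reach is approached as far as the arm can. A call with a gripper value outside its range is refused whole. OPENING is the opening, from 0 (shut) to 1 (fully open), set as the call begins (- or left out, the last holds). The fingers move at their own pace and stop on an object; the grip force is fixed at half the most. Time passes only in rows, so rows that repeat a pose let the fingers close. It gives the time, the measured TCP pose, the force, the opening and the grip force at its end, in the units of the state.
- sensors.state(): the state, without advancing time (a new reading comes with each control period).
- imaging.capture(name): name is "scene" or "top" or "wrist"; returns (picture, depth): 384x512x3 uint8, red, green, blue; 384x512 float32, m along the optical axis (not along the pixel's ray), 0 where there is no reading.
- imaging.calibration(name): a dict with "fovy" (degrees; the focal length in pixels is half the picture's height over the tangent of half this angle, whatever the lens; pixels are square), "cx", "cy" (the principal point, pixels), "extrinsics" (4x4, takes a point from world to camera coordinates). Camera axes: x right, y down, z forward; pixel columns grow to the right and rows downward; lengths in m; the calibration is good to about 2 mm. A picture is of the moment at which its call begins: read the wrist's pose just before it. calibration takes no time and is no camera call; for the wrist camera it gives the pose at the moment of the call.
- job.close_job(): hands the job in; it is judged then, once.
Trained networks look in the newest picture that a camera, given by its name, has taken for a name from the list of things; names that differ only in an ending like _2 or _b are one class to them, and where a whole thing is asked for, a point or a joint stands for the part that bears it (a point fixed in the world has none). Each returns a list of dicts, best first, with "score" (0 to 1); they miss things now and then, are a little off and sometimes report something else, mostly with a low value. They report only what shows in the picture. A call takes as long as a camera call.
- silhouettes(target, camera): "pixels" (384x512 bool, what is visible of it) and "bbox" ([left, top, right, bottom] in pixels, round what is visible of it).
The state is a dict: "time": time; "joints": joint angles; "qvel": joint speeds; "joint_torque": joint torques, N m; "ee_pos": TCP position; "tool_rot": TCP orientation; "contact_force": force on the tool from outside, world axes, zero at the start; "ft_torque": the same for the moment, N m; "grip_width": finger opening in m; "grip_force": force on a finger pad.
Only numpy, scipy, OpenCV 4.12 (cv2) and the standard library are available. Lean on these libraries where they do the work, as an engineer would, in place of code of your own. Each camera call takes 0.05 s, during which the arm holds its last target. There are 200 camera calls.

### The job

The pipette tip box standing half under the front edge of the reagent riser was put down sideways. Turn it a quarter turn where it stands, with the lid shut, so that its lip faces squarely out in front of the riser's board and its hinge side is in under the board; then swing the lid back past its balance point, so that it drops back to its stop and stays open on its own. Do not tip the box, lean on the riser or shift the things that lie around.

Things in the scene. Friction and masses are not known exactly. Their poses are not given: they have to be found in the camera images.
- tip_box: the only pipette tip box: rectangular base with a lighter hinged lid of the same outline; loose, 0.2 to 0.31 kg. Origin on its underside; walls at x = -39 and +45, y = -61 and +61 mm; 86 mm high, base up to 52, lid walls 53 to 85 mm. +x to its hinge side, -x to its lip side, z up. Too wide to grip across (84 and 122 mm); slides when pushed low down.
- tip_box_lid (a joint): lid of the tip box, hinged along the box's y at x = +46, z = 53 mm. 0 shut; grows as the lip rises and swings back over the hinge, to a stop at 2.01 rad. Light, no latch. It balances near 1.1 rad, where slight hinge friction can hold it (about 0.9 to 1.3 rad); below that it falls shut, beyond it drops back to the stop and stays.
- lip (a point): centre of the lid's lip, a flat tongue in the middle of the lid's front wall: 32 mm wide (box's y), 4 mm thick, 6 mm out from the wall; shut, it is at x = -42, z = 57 mm of the box, the base's wall in the same plane below it. Its ends can be pinched between the fingertips (a firm pinch resists the lid's turning between them) or its underside hooked.
- hinge (a point): middle of the lid's hinge line on the box.
- riser: fixed bench-top reagent shelf with bottles on it: white board 500 mm wide (y), 190 deep (x), underside 300 mm above the bench, on two side frames: uprights 25 mm square at x = 120, y = +-232 mm, foot bars 30 mm wide, 10 high, x = 13 to 183 mm. Origin on the bench plumb below the middle of the board's front edge; +x in under the board, -x out towards the robot, z up.
- board_edge (a point): middle of the lower front edge of the riser's board, 300 mm above the bench.
- vial_rack: bystander: low rack with small vials, 64 x 120 x 37 mm, its long side running in under the riser, left of the tip box; origin centre of underside.
- timer: bystander: flat lab timer, 64 x 64 x 20 mm, lying right of the tip box and nearer the robot; origin centre of underside.
- pipette: bystander: pipette lying across in front of the tip box, 287 mm long, 36 mm high; origin centre of underside.
- beaker: bystander: empty beaker, 56 mm wide, 68 mm high, standing front left of the tip box; origin centre of underside.
- tube: bystander: lying centrifuge tube with a screw cap, 35 mm thick, 109 mm long, at the right; origin below its middle.
- marker: bystander: lying marker pen, 135 mm long, 16 mm thick, nearer the robot on the right; origin below its middle.
- foot (a point): foot of the box's lip-side wall, in its middle: x = -39, y = 0, z = 0 mm of the box.

How it is judged (in metres and radians):
On the way, in this order (a step that is already met when the one before it is completed fails the run):
1. the tip box stands turned with its lip out from the riser, square to it, lid shut (angle between the x axis of tip_box and the x axis of riser, either way round below 0.21 rad and x of hinge in the frame of riser above 0.01 m and x of foot in the frame of riser below 0.005 m and distance of tip_box from where it was at the start of the episode below 0.09 m and angle between tip_box's own z axis and vertical below 0.06 rad and value of joint tip_box_lid below 0.1 rad), for 0.2 s.
2. the lid is swung over, back at its stop, with the hand off it (value of joint tip_box_lid above 1.7 rad and contact force between the arm and tip_box below 0.1 N), for 0.2 s.
At the end, for the whole second after the job is handed in: Lid open beyond 1.7 rad on its own; box flat and at rest, its x axis within 12 degrees of the riser's, hinge line 10 mm or more in under the board, foot of the lip-side wall at most 5 mm behind the board's edge, origin within 90 mm of its start (value of joint tip_box_lid above 1.7 rad and angle between the x axis of tip_box and the x axis of riser, either way round below 0.21 rad and x of hinge in the frame of riser above 0.01 m and x of foot in the frame of riser below 0.005 m and distance of tip_box from where it was at the start of the episode below 0.09 m and angle between tip_box's own z axis and vertical below 0.06 rad and linear speed of tip_box below 0.02 m/s); the robot touches nothing.
It fails at once if a bystander is knocked away by more than 25 mm (distance of any of vial_rack, timer, pipette, beaker, tube, marker from where it was at the start of the episode above 0.025 m).
It fails at once if the tip box is tipped (angle between tip_box's own z axis and vertical above 0.35 rad).
It fails at once if the arm leans on the riser (contact force between the arm and riser above 15 N).
It also fails if it takes over 67 s, if anything falls off the work surface, if the arm or the gripper's body presses on something with over 40 N, if the wrist force passes 120 N, or if a joint passes its speed limit or range.

## Working session

There is one attempt and no reset: what is moved stays moved. The work goes in short steps, Python scripts to look and compute and a shell command to move; the robot and the scene stay as the last step left them, time stands still between calls to the robot, and variables do not carry over. Pictures are saved under pics/ and viewed, at most 10 in all, crops included, and the job is handed in when it is done.

```bash
ls; mkdir -p pics; cat > h.py <<'E'
import numpy as np, cv2
from plant import sensors, imaging, job, silhouettes
def cam(n):
    c=imaging.calibration(n); f=192/np.tan(np.radians(c["fovy"])/2)
    return f,c["cx"],c["cy"],np.array(c["extrinsics"])
def cloud(n,d,c=None):
    f,cx,cy,E=c or cam(n)
    v,u=np.mgrid[:384,:512]
    P=np.stack([(u-cx)/f*d,(v-cy)/f*d,d],-1)
    return (P-E[:3,3])@E[:3,:3]
E
python3 - <<'E'
from h import *
s=sensors.state();print(s)
for n in["scene","top"]:
    p,d=imaging.capture(n);cv2.imwrite(f"pics/{n}0.png",cv2.cvtColor(p,cv2.COLOR_RGB2BGR))
    W=cloud(n,d)
    for t in["tip_box","riser","vial_rack","timer","pipette","beaker","tube","marker","lip"]:
        for r in silhouettes(t,n)[:1]:
            m=r["pixels"]&(d>0);q=W[m]
            print(n,t,round(r["score"],2),r["bbox"],m.sum(),np.percentile(q,[2,50,98],axis=0).round(3).tolist() if m.sum() else 0)
E
```

```text
pics
{'time': 0.0, 'joints': array([ 6.22807006e+01,  8.65127829e+00,  8.23934036e+01,  1.39470944e-04,
        8.90260581e+01, -7.67576662e+00]), 'qvel': array([-0.01016179,  0.06057734,  0.02973274, -0.01453963,  0.02933796,
       -0.04418555]), 'joint_torque': array([ 3.43024121e-04, -7.13051605e+01, -5.70871925e+01, -1.03055336e-04,
        8.89259332e-03,  1.97187154e-05]), 'ee_pos': array([0.19694287, 0.53992738, 0.20866877]), 'tool_rot': array([[-9.39432423e-01,  3.42733701e-01, -5.76437487e-04],
       [ 3.42734145e-01,  9.39431804e-01, -1.09182104e-03],
       [ 1.67319842e-04, -1.22325690e-03, -9.99999238e-01]]), 'contact_force': array([-0.15743742, -0.02915078, -0.24745949]), 'ft_torque': array([ 0.00311689, -0.00582974, -0.04882893]), 'grip_force': 0.0, 'grip_width': 0.08557180850632744}
scene tip_box 0.92 [267.5, 197.2, 309.7, 232.9] 1121 [[0.617, -0.103, 0.008], [0.664, -0.082, 0.08], [0.733, -0.017, 0.091]]
scene riser 0.76 [234.2, 63.3, 371.6, 252.2] 8542 [[0.663, -0.237, 0.011], [0.733, -0.078, 0.336], [0.838, 0.244, 0.498]]
scene vial_rack 0.71 [233.7, 286.4, 254.5
[... 1187 characters left out ...]
 [311.4, 190.3, 331.0, 208.3] 309 [[0.494, -0.244, 0.01], [0.522, -0.212, 0.018], [0.554, -0.184, 0.027]]
top pipette 0.72 [195.3, 220.2, 268.6, 234.2] 368 [[0.396, -0.019, 0.007], [0.42, 0.128, 0.026], [0.443, 0.205, 0.038]]
top beaker 0.69 [195.1, 221.0, 274.5, 235.5] 492 [[0.395, -0.032, -0.001], [0.421, 0.121, 0.024], [0.443, 0.22, 0.038]]
top tube 0.55 [350.9, 187.3, 383.6, 201.9] 204 [[0.522, -0.428, 0.011], [0.54, -0.377, 0.028], [0.558, -0.331, 0.037]]
top marker 0.48 [317.2, 244.4, 345.3, 246.7] 43 [[0.354, -0.308, 0.006], [0.359, -0.223, 0.016], [0.363, -0.201, 0.026]]
top lip 0.6 [259.4, 144.7, 290.6, 172.9] 603 [[0.618, -0.1, 0.032], [0.657, -0.055, 0.085], [0.695, -0.01, 0.096]]
```

```bash
python3 - <<'E'
from h import *
a=cv2.imread("pics/scene0.png");b=cv2.imread("pics/top0.png")
x=cv2.resize(a[150:300,170:370],(800,600),interpolation=2)
y=cv2.resize(b[120:255,180:360],(800,600),interpolation=2)
cv2.imwrite("pics/c1.png",x);cv2.imwrite("pics/c2.png",y)
E
```

```text
(no output)
```

View pics/c1.png

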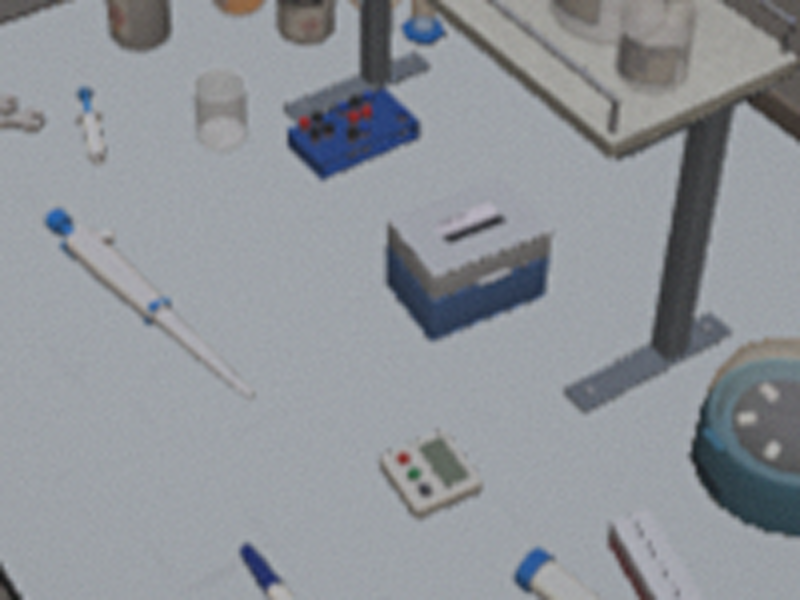

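View pics/c2.png

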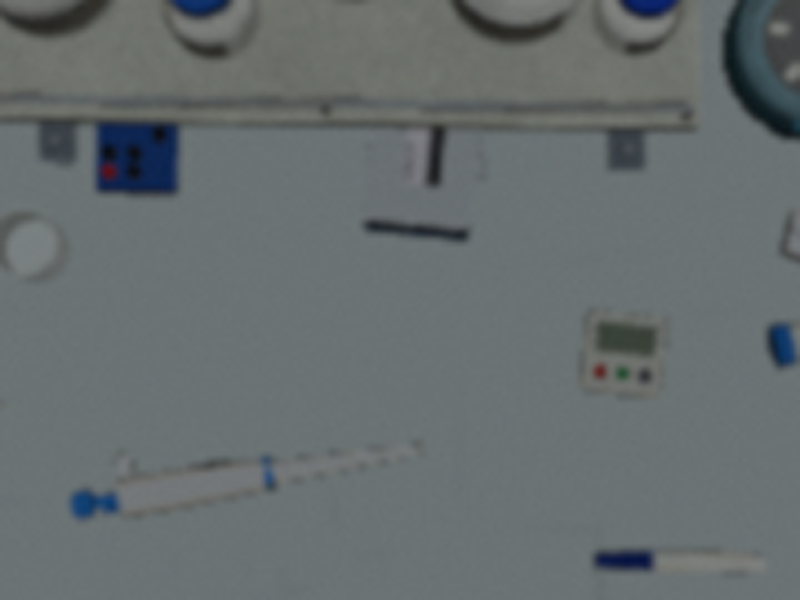

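The tip box is in the middle. Its lip, a pale tongue at about (490,275) in crop 1, faces the robot's right (world −y), so it has to turn clockwise seen from above. The lid's front corner sticks out from under the board by about 45 mm. Next I'll measure the poses.

```bash
cat >> h.py <<'E'
def boxpose(n,lidshut=True,ret=False):
    """planar outline of box points (z 10..95 mm) in a camera"""
    p,d=imaging.capture(n); c=cam(n); W=cloud(n,d,c)
    r=silhouettes("tip_box",n)
    if not r: return None,p,d,W
    m=r[0]["pixels"]&(d>0); m=cv2.erode(m.astype(np.uint8),np.ones((2,2)))>0
    return W[m],p,d,W
E
python3 - <<'E'
from h import *
for n in["scene","top"]:
    q,p,d,W=boxpose(n)
    t=q[q[:,2]>.078]; print(n,"top z",np.median(t[:,2]))
    # side faces
    s=q[(q[:,2]<.075)&(q[:,2]>.01)]
    print(len(s))
    # angle: search yaw minimising side points' distance to a rectangle 84x122 plus corners
    from scipy.optimize import minimize
    pts=q[q[:,2]>.01][:,:2]
    def cost(v):
        a=v[2];R=np.array([[np.cos(a),np.sin(a)],[-np.sin(a),np.cos(a)]])
        l=(pts-v[:2])@R.T-[.003,0]
        o=np.abs(l)-[.042,.061]
        out=np.maximum(o,0); dist=np.where((o<0).all(1),0,np.hypot(*out.T))
        side=(q[q[:,2]>.01][:,2]<.072)
        ins=np.where(side,np.abs(np.max(o,1)),dist)
        return np.minimum(ins,.01).sum()
    best=min((minimize(cost,[.68,y,np.radians(a)],method="Nelder-Mead",options=dict(xatol=1e-5,fatol=1e-6,maxiter=2000)) for a in(75,82,88,94,100) for y in (-.06,-.05)),key=lambda r:r.fun)
    print(best.x[:2].round(4),np.degrees(best.x[2]).round(1),best.fun/len(pts))
    # board front edge: points z in .296...345
    b=W[(W[...,2]>.285)&(W[...,2]<.325)&(d>0)]; b=b[(b[:,0]>.6)&(b[:,0]<.9)&(np.abs(b[:,1])<.26)]
    ys=np.arange(-.22,.23,.02); e=[(y,np.percentile(b[np.abs(b[:,1]-y)<.01][:,0],3)) for y in ys if (np.abs(b[:,1]-y)<.01).sum()>8]
    e=np.array(e);k=np.polyfit(e[:,0],e[:,1],1);print("edge x at y=0",k[1].round(4),"slope",k[0].round(4), "yaw",np.degrees(-k[0]).round(2),b[:,1].min().round(3),b[:,1].max().round(3))
E
```

```text
scene top z 0.08660631786766348
482
[ 0.6814 -0.0585] 84.2 0.0007764613827416735
edge x at y=0 0.6624 slope 0.0095 yaw -0.54 -0.244 0.26
top top z 0.08550830737044593
61
[ 0.6797 -0.059 ] 84.2 6.670224138332269e-05
edge x at y=0 0.6633 slope 0.0101 yaw -0.58 -0.236 0.26
```

```bash
cat >> h.py <<'E'
from scipy.spatial.transform import Rotation as Ro
def tilt(pitch,yaw=0):
    """tool z tilted `pitch` deg from down towards heading yaw (deg, world +x=0); tool y horizontal to the left of the heading"""
    a,b=np.radians([pitch,yaw]);z=np.array([np.sin(a)*np.cos(b),np.sin(a)*np.sin(b),-np.cos(a)]);y=np.array([-np.sin(b),np.cos(b),0])
    return np.stack([np.cross(y,z),y,z],1)
def plan(targets):
    s=sensors.state();R=s["tool_rot"];p=s["ee_pos"]
    print("now",p.round(4),"t",round(s["time"],2))
    for q,Q in targets:
        t=R.T@(np.array(q)-p); w=Ro.from_matrix(R.T@Q).as_rotvec()
        print(q,"t",t.round(4).tolist(),"w",w.round(3).tolist())
E
python3 -c "
from h import *
plan([((.42,.15,.27),tilt(20)),((.58,-.16,.2),tilt(40)),((.62,-.14,.1),tilt(40))])"
```

```text
now [0.197  0.5401 0.2093] t 1.2
(0.42, 0.15, 0.27) t [-0.3432, -0.2901, -0.0607] w [-0.061, -0.346, -0.346]
(0.58, -0.16, 0.2) t [-0.5997, -0.5265, 0.0093] w [-0.122, -0.691, -0.335]
(0.62, -0.14, 0.1) t [-0.6304, -0.494, 0.1093] w [-0.122, -0.691, -0.335]
```

```bash
python3 -m handwheel '{"increments":[{"tx":-0.043,"ty":-0.036,"tz":-0.01,"wx":0,"wy":-0.04,"wz":-0.04},{"tx":-0.086,"ty":-0.072,"tz":-0.02,"wx":-0.01,"wy":-0.08,"wz":-0.08},{"tx":-0.129,"ty":-0.109,"tz":-0.03,"wx":-0.02,"wy":-0.13,"wz":-0.13},{"tx":-0.172,"ty":-0.145,"tz":-0.04,"wx":-0.03,"wy":-0.17,"wz":-0.17},{"tx":-0.215,"ty":-0.181,"tz":-0.05,"wx":-0.04,"wy":-0.22,"wz":-0.22},{"tx":-0.258,"ty":-0.218,"tz":-0.06,"wx":-0.05,"wy":-0.26,"wz":-0.26},{"tx":-0.3,"ty":-0.254,"tz":-0.06,"wx":-0.06,"wy":-0.3,"wz":-0.3},{"tx":-0.343,"ty":-0.29,"tz":-0.06,"wx":-0.06,"wy":-0.346,"wz":-0.346},{"tx":-0.343,"ty":-0.29,"tz":-0.06,"wx":-0.06,"wy":-0.346,"wz":-0.346}]}' 0; python3 -c "
from h import *
plan([((.58,-.16,.2),tilt(40)),((.62,-.14,.1),tilt(40))])"
```

```text
time: 2.33
ee_pos: [0.4209, 0.1467, 0.2694]
tool_rot: [[-0.939, 0.006, 0.344], [0.005, 1.0, -0.004], [-0.344, -0.002, -0.939]]
contact_force: [-0.4, 0.7, 0.2]
grip_width: -0.0003
grip_force: 0.0
now [0.4209 0.1467 0.2694] t 2.33
(0.58, -0.16, 0.2) t [-0.127, -0.3056, 0.121] w [-0.004, -0.347, -0.004]
(0.62, -0.14, 0.1) t [-0.1301, -0.2852, 0.2286] w [-0.004, -0.347, -0.004]
```

```bash
python3 -m handwheel '{"increments":[{"tx":-0.02,"ty":-0.05,"tz":0.02,"wx":0,"wy":-0.06,"wz":0},{"tx":-0.04,"ty":-0.1,"tz":0.04,"wx":0,"wy":-0.12,"wz":0},{"tx":-0.06,"ty":-0.15,"tz":0.06,"wx":0,"wy":-0.18,"wz":0},{"tx":-0.085,"ty":-0.2,"tz":0.08,"wx":0,"wy":-0.24,"wz":0},{"tx":-0.105,"ty":-0.25,"tz":0.1,"wx":0,"wy":-0.3,"wz":0},{"tx":-0.127,"ty":-0.3,"tz":0.12,"wx":0,"wy":-0.347,"wz":0},{"tx":-0.13,"ty":-0.29,"tz":0.175,"wx":0,"wy":-0.347,"wz":0},{"tx":-0.13,"ty":-0.285,"tz":0.228,"wx":0,"wy":-0.347,"wz":0},{"tx":-0.13,"ty":-0.285,"tz":0.228,"wx":0,"wy":-0.347,"wz":0}]}' 0; python3 -c "
from h import *
plan([((.629,-.13,.028),tilt(40)),((.629,-.11,.028),tilt(40)),((.629,-.08,.028),tilt(40)),((.635,-.06,.028),tilt(40))])"
```

```text
time: 3.45
ee_pos: [0.619, -0.1328, 0.0956]
tool_rot: [[-0.771, -0.001, 0.637], [0.001, 1.0, 0.003], [-0.637, 0.003, -0.771]]
contact_force: [-1.0, 1.0, 0.4]
grip_width: 0.0001
grip_force: 0.0
now [ 0.619  -0.1328  0.0956] t 3.45
(0.629, -0.13, 0.028) t [0.0354, 0.0026, 0.0585] w [0.003, -0.008, -0.001]
(0.629, -0.11, 0.028) t [0.0354, 0.0226, 0.0585] w [0.003, -0.008, -0.001]
(0.629, -0.08, 0.028) t [0.0354, 0.0526, 0.0586] w [0.003, -0.008, -0.001]
(0.635, -0.06, 0.028) t [0.0308, 0.0726, 0.0625] w [0.003, -0.008, -0.001]
```

```bash
python3 -m handwheel '{"increments":[{"tx":0.018,"ty":0.002,"tz":0.03},{"tx":0.035,"ty":0.003,"tz":0.058},{"tx":0.035,"ty":0.02,"tz":0.058},{"tx":0.035,"ty":0.027,"tz":0.058},{"tx":0.035,"ty":0.034,"tz":0.058},{"tx":0.035,"ty":0.041,"tz":0.058},{"tx":0.035,"ty":0.048,"tz":0.058},{"tx":0.034,"ty":0.055,"tz":0.059},{"tx":0.033,"ty":0.062,"tz":0.06},{"tx":0.033,"ty":0.062,"tz":0.06}]}' 0; cat >> h.py <<'E'
from scipy.optimize import minimize
def fit(n,guess):
    q,p,d,W=boxpose(n)
    if q is None: return None,p
    q=q[(q[:,2]>.01)&(q[:,2]<.1)]; pts=q[:,:2]; side=q[:,2]<.072
    def cost(v):
        a=v[2];R=np.array([[np.cos(a),np.sin(a)],[-np.sin(a),np.cos(a)]])
        o=np.abs((pts-v[:2])@R.T-[.003,0])-[.042,.061]
        dist=np.hypot(*np.maximum(o,0).T)
        return np.minimum(np.where(side,np.abs(o.max(1)),dist),.01).sum()
    g=np.array(guess,float)
    b=min((minimize(cost,[g[0]+dx,g[1],np.radians(g[2]+a)],method="Nelder-Mead",options=dict(xatol=1e-5,fatol=1e-6,maxiter=2000)) for a in(-20,-8,0,8,20) for dx in(-.01,.01)),key=lambda r:r.fun)
    print(n,"origin",b.x[:2].round(4),"yaw",np.degrees(b.x[2]).round(1),"res",round(b.fun/len(pts),5),len(pts))
    return b.x,p
E
python3 - <<'E'
from h import *
for n in("scene","top"): fit(n,(.685,-.045,60))
E
```

```text
scene origin [ 0.6811 -0.0585] yaw 84.3 res 0.00071 765
top origin [ 0.6563 -0.072 ] yaw -5.5 res 0.00015 523$.increments[0]: bad value
```

```bash
python3 -m handwheel '{"increments":[{"tx":0.018,"ty":0.002,"tz":0.03,"wx":0,"wy":0,"wz":0},{"tx":0.035,"ty":0.003,"tz":0.058,"wx":0,"wy":0,"wz":0},{"tx":0.035,"ty":0.02,"tz":0.058,"wx":0,"wy":0,"wz":0},{"tx":0.035,"ty":0.027,"tz":0.058,"wx":0,"wy":0,"wz":0},{"tx":0.035,"ty":0.034,"tz":0.058,"wx":0,"wy":0,"wz":0},{"tx":0.035,"ty":0.041,"tz":0.058,"wx":0,"wy":0,"wz":0},{"tx":0.035,"ty":0.048,"tz":0.058,"wx":0,"wy":0,"wz":0},{"tx":0.034,"ty":0.055,"tz":0.059,"wx":0,"wy":0,"wz":0},{"tx":0.033,"ty":0.062,"tz":0.06,"wx":0,"wy":0,"wz":0},{"tx":0.033,"ty":0.062,"tz":0.06,"wx":0,"wy":0,"wz":0}]}' 0
python3 - <<'E'
from h import *
for n in("scene","top"): fit(n,(.685,-.045,60))
E
```

```text
time: 4.9
ee_pos: [0.6332, -0.0725, 0.0325]
tool_rot: [[-0.767, -0.0, 0.641], [-0.001, 1.0, -0.0], [-0.641, -0.001, -0.767]]
contact_force: [-0.5, 0.4, -0.2]
grip_width: -0.0001
grip_force: 0.0
scene origin [ 0.689  -0.0446] yaw 68.4 res 0.00085 895
top origin [ 0.6871 -0.0433] yaw 68.5 res 0.00011 518
```

```bash
python3 - <<'E'
from h import *
c=np.array([.688,-.044]);T=[((.618,-.085,.03),tilt(40))]
for y in range(68,14,-1):
    a=np.radians(y);n=np.array([np.cos(a),np.sin(a)]);t=np.array([-n[1],n[0]])
    if y in(68,60,52,44,36,28,20): 
        q=c-.039*n+.053*t-[.008,.006]; T.append(((q[0].round(4),q[1].round(4),.03),tilt(40))); print(y,c.round(3))
    c=c+.034*np.radians(1)*n
plan(T)
E
```

```text
68 [ 0.688 -0.044]
60 [ 0.69 -0.04]
52 [ 0.693 -0.036]
44 [ 0.696 -0.032]
36 [ 0.699 -0.029]
28 [ 0.703 -0.027]
20 [ 0.708 -0.025]
now [ 0.6332 -0.0733  0.0325] t 5.1
(0.618, -0.085, 0.03) t [0.0133, -0.0117, -0.0078] w [-0.001, -0.002, 0.0]
(np.float64(0.6162), np.float64(-0.0663), 0.03) t [0.0146, 0.007, -0.0089] w [-0.001, -0.002, 0.0]
(np.float64(0.6166), np.float64(-0.053), 0.03) t [0.0143, 0.0203, -0.0087] w [-0.001, -0.002, 0.0]
(np.float64(0.6189), np.float64(-0.0399), 0.03) t [0.0126, 0.0334, -0.0072] w [-0.001, -0.002, 0.0]
(np.float64(0.6229), np.float64(-0.0272), 0.03) t [0.0095, 0.0461, -0.0047] w [-0.001, -0.002, 0.0]
(np.float64(0.6287), np.float64(-0.0152), 0.03) t [0.005, 0.0581, -0.001] w [-0.001, -0.002, 0.0]
(np.float64(0.6361), np.float64(-0.0041), 0.03) t [-0.0007, 0.0692, 0.0038] w [-0.001, -0.002, 0.0]
(np.float64(0.645), np.float64(0.0059), 0.03) t [-0.0075, 0.0792, 0.0095] w [-0.001, -0.002, 0.0]
```

Push through to about yaw 44, then measure again.

```bash
python3 -m handwheel '{"increments":[{"tx":0.002,"ty":-0.012,"tz":0,"wx":0,"wy":0,"wz":0},{"tx":0.014,"ty":-0.012,"tz":-0.008,"wx":0,"wy":0,"wz":0},{"tx":0.0145,"ty":0.007,"tz":-0.009,"wx":0,"wy":0,"wz":0},{"tx":0.0145,"ty":0.0135,"tz":-0.009,"wx":0,"wy":0,"wz":0},{"tx":0.0145,"ty":0.02,"tz":-0.009,"wx":0,"wy":0,"wz":0},{"tx":0.0135,"ty":0.027,"tz":-0.008,"wx":0,"wy":0,"wz":0},{"tx":0.0125,"ty":0.033,"tz":-0.007,"wx":0,"wy":0,"wz":0},{"tx":0.011,"ty":0.04,"tz":-0.006,"wx":0,"wy":0,"wz":0},{"tx":0.0095,"ty":0.046,"tz":-0.005,"wx":0,"wy":0,"wz":0},{"tx":0.0095,"ty":0.046,"tz":-0.005,"wx":0,"wy":0,"wz":0}]}' 0
python3 - <<'E'
from h import *
for n in("scene","top"):
  x,p=fit(n,(.696,-.032,44));cv2.imwrite(f"pics/{n}2.png",cv2.cvtColor(p,cv2.COLOR_RGB2BGR))
E
```

```text
time: 6.35
ee_pos: [0.6228, -0.0267, 0.0303]
tool_rot: [[-0.767, -0.0, 0.641], [-0.001, 1.0, -0.001], [-0.641, -0.001, -0.767]]
contact_force: [0.3, 0.2, -0.3]
grip_width: 0.0003
grip_force: 0.0
scene origin [ 0.6892 -0.0447] yaw 68.7 res 0.00082 1016
top origin [ 0.675  -0.0147] yaw -22.4 res 0.0001 500
```

```bash
python3 - <<'E'
from h import *
a=cv2.imread("pics/scene2.png")
cv2.imwrite("pics/c3.png",cv2.resize(a[160:260,230:330],(600,600),interpolation=2))
E
```

```text
(no output)
```

View pics/c3.png

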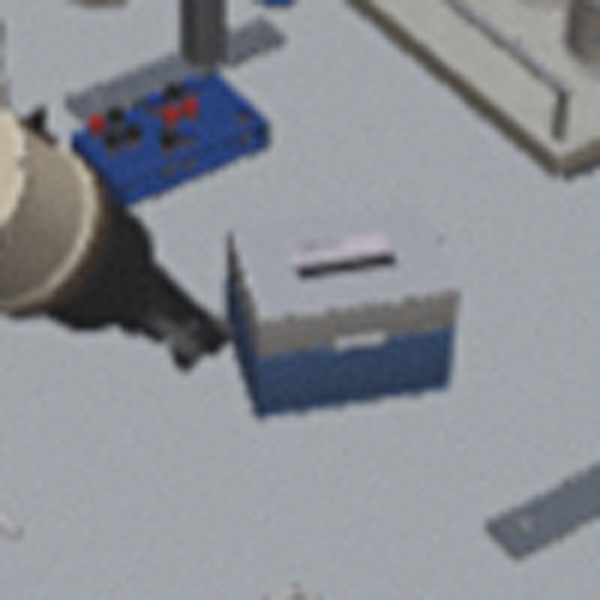

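The finger passed in front of the box without touching it: the tool tip is at about (205,345), left of the box, and the box hasn't moved since the first push. So the finger's reach forward of the TCP is close to 0. I'll go back round and push with x about 12 mm deeper.

```bash
python3 - <<'E'
from h import *
c=np.array([.689,-.0445]);T=[((.585,-.03,.035),tilt(40)),((.585,-.10,.035),tilt(40)),((.628,-.09,.03),tilt(40))]
for y in range(68,14,-1):
    a=np.radians(y);n=np.array([np.cos(a),np.sin(a)]);t=np.array([-n[1],n[0]])
    if y in(68,60,52,44,36,28,20): 
        q=c-.039*n+.048*t-[.000,.008]; T.append(((q[0].round(4),q[1].round(4),.03),tilt(40))); print(y,c.round(3))
    c=c+.045*np.radians(1)*n
plan(T)
E
```

```text
68 [ 0.689 -0.044]
60 [ 0.692 -0.039]
52 [ 0.695 -0.034]
44 [ 0.699 -0.029]
36 [ 0.704 -0.025]
28 [ 0.709 -0.021]
20 [ 0.715 -0.019]
now [ 0.6227 -0.0274  0.0303] t 6.55
(0.585, -0.03, 0.035) t [0.0259, -0.0027, -0.0278] w [-0.001, -0.002, 0.0]
(0.585, -0.1, 0.035) t [0.0259, -0.0727, -0.0277] w [-0.001, -0.002, 0.0]
(0.628, -0.09, 0.03) t [-0.0039, -0.0626, 0.0037] w [-0.001, -0.002, 0.0]
(np.float64(0.6299), np.float64(-0.0707), 0.03) t [-0.0054, -0.0433, 0.0049] w [-0.001, -0.002, 0.0]
(np.float64(0.6306), np.float64(-0.0566), 0.03) t [-0.0059, -0.0292, 0.0053] w [-0.001, -0.002, 0.0]
(np.float64(0.6333), np.float64(-0.0428), 0.03) t [-0.008, -0.0154, 0.0071] w [-0.001, -0.002, 0.0]
(np.float64(0.6379), np.float64(-0.0295), 0.03) t [-0.0115, -0.0021, 0.01] w [-0.001, -0.002, 0.0]
(np.float64(0.6443), np.float64(-0.0169), 0.03) t [-0.0164, 0.0105, 0.0141] w [-0.001, -0.002, 0.0]
(np.float64(0.6524), np.float64(-0.0054), 0.03) t [-0.0226, 0.022, 0.0193] w [-0.001, -0.002, 0.0]
(np.float64(0.662), np.float64(0.0049), 0.03) t [-0.03, 0.0323, 0.0254] w [-0.001, -0.002, 0.0]
```

```bash
python3 -m handwheel '{"increments":[{"tx":0.026,"ty":-0.003,"tz":-0.028,"wx":0,"wy":0,"wz":0},{"tx":0.026,"ty":-0.045,"tz":-0.028,"wx":0,"wy":0,"wz":0},{"tx":0.026,"ty":-0.075,"tz":-0.028,"wx":0,"wy":0,"wz":0},{"tx":-0.004,"ty":-0.065,"tz":0.004,"wx":0,"wy":0,"wz":0},{"tx":-0.005,"ty":-0.045,"tz":0.005,"wx":0,"wy":0,"wz":0},{"tx":-0.0055,"ty":-0.037,"tz":0.005,"wx":0,"wy":0,"wz":0},{"tx":-0.006,"ty":-0.029,"tz":0.005,"wx":0,"wy":0,"wz":0},{"tx":-0.007,"ty":-0.022,"tz":0.006,"wx":0,"wy":0,"wz":0},{"tx":-0.008,"ty":-0.015,"tz":0.007,"wx":0,"wy":0,"wz":0},{"tx":-0.008,"ty":-0.015,"tz":0.007,"wx":0,"wy":0,"wz":0}]}' 0
python3 - <<'E'
from h import *
for n in("scene","top"):
  x,p=fit(n,(.695,-.034,52));cv2.imwrite(f"pics/{n}3.png",cv2.cvtColor(p,cv2.COLOR_RGB2BGR))
E
```

```text
time: 7.8
ee_pos: [0.6334, -0.0417, 0.0302]
tool_rot: [[-0.767, -0.0, 0.642], [-0.001, 1.0, -0.001], [-0.642, -0.001, -0.767]]
contact_force: [0.3, 0.3, 0.3]
grip_width: 0.0001
grip_force: 0.0
scene origin [ 0.6932 -0.0346] yaw 53.3 res 0.00089 939
top origin [ 0.6912 -0.0322] yaw 52.9 res 0.00013 483
```

```bash
python3 -m handwheel '{"increments":[{"tx":-0.002,"ty":0.007,"tz":0.0015,"wx":0,"wy":0,"wz":0},{"tx":-0.0035,"ty":0.013,"tz":0.003,"wx":0,"wy":0,"wz":0},{"tx":-0.006,"ty":0.0195,"tz":0.005,"wx":0,"wy":0,"wz":0},{"tx":-0.0085,"ty":0.026,"tz":0.007,"wx":0,"wy":0,"wz":0},{"tx":-0.0115,"ty":0.0315,"tz":0.0095,"wx":0,"wy":0,"wz":0},{"tx":-0.0145,"ty":0.037,"tz":0.012,"wx":0,"wy":0,"wz":0},{"tx":-0.018,"ty":0.0425,"tz":0.015,"wx":0,"wy":0,"wz":0},{"tx":-0.022,"ty":0.0475,"tz":0.0185,"wx":0,"wy":0,"wz":0},{"tx":-0.022,"ty":0.0475,"tz":0.0185,"wx":0,"wy":0,"wz":0}]}' 0
python3 - <<'E'
from h import *
for n in("scene","top"):
  x,p=fit(n,(.71,-.02,22));cv2.imwrite(f"pics/{n}4.png",cv2.cvtColor(p,cv2.COLOR_RGB2BGR))
E
```

```text
time: 9.12
ee_pos: [0.6624, 0.0057, 0.0299]
tool_rot: [[-0.767, -0.0, 0.641], [-0.001, 1.0, -0.001], [-0.641, -0.001, -0.767]]
contact_force: [0.3, -0.2, 0.6]
grip_width: -0.0001
grip_force: 0.0
scene origin [ 0.7134 -0.0192] yaw 23.7 res 0.0008 1002
```

Only the scene camera gave a fit this time, but it agrees with the plan: the box is at yaw 23.7°. Now I'll back off, open the gripper and take up a pre-pinch pose in front of the lip.

```bash
python3 - <<'E'
from h import *
L=np.array([.675,-.036,.057]);R=tilt(50,23.7)
plan([((.62,.0,.05),tilt(40)),((.57,-.04,.10),tilt(45,12)),(tuple((L-.07*R[:,2]).round(4)),R)])
E
```

```text
now [0.662  0.0051 0.0299] t 9.32
(0.62, 0.0, 0.05) t [0.0193, -0.0052, -0.0423] w [-0.001, -0.002, 0.0]
(0.57, -0.04, 0.1) t [0.0256, -0.0453, -0.1127] w [-0.143, -0.089, -0.154]
(np.float64(0.6259), np.float64(-0.0576), np.float64(0.102)) t [-0.0186, -0.0628, -0.0784] w [-0.294, -0.174, -0.293]
```

```bash
python3 -m handwheel '{"increments":[{"tx":0.019,"ty":-0.005,"tz":-0.042,"wx":0,"wy":0,"wz":0},{"tx":0.022,"ty":-0.025,"tz":-0.077,"wx":-0.07,"wy":-0.045,"wz":-0.075},{"tx":0.025,"ty":-0.045,"tz":-0.11,"wx":-0.143,"wy":-0.089,"wz":-0.154},{"tx":0.005,"ty":-0.054,"tz":-0.095,"wx":-0.22,"wy":-0.13,"wz":-0.22},{"tx":-0.0185,"ty":-0.063,"tz":-0.0785,"wx":-0.294,"wy":-0.174,"wz":-0.293},{"tx":-0.0185,"ty":-0.063,"tz":-0.0785,"wx":-0.294,"wy":-0.174,"wz":-0.293},{"tx":-0.0185,"ty":-0.063,"tz":-0.0785,"wx":-0.294,"wy":-0.174,"wz":-0.293}]}' 1
python3 - <<'E'
from h import *
s=sensors.state()
p,d=imaging.capture("wrist");c=cam("wrist");W=cloud("wrist",d,c);np.savez("w5.npz",d=d,W=W)
r=silhouettes("tip_box","wrist");print([(x["score"],x["bbox"]) for x in r])
cv2.imwrite("pics/w5.png",cv2.cvtColor(p,cv2.COLOR_RGB2BGR))
# tool-frame projection of TCP in the picture
E=c[3];P=E[:3,:3]@s["ee_pos"]+E[:3,3];print("TCP px",c[0]*P[0]/P[2]+c[1],c[0]*P[1]/P[2]+c[2],"depth",P[2])
L=E[:3,:3]@np.array([.675,-.036,.057])+E[:3,3];print("lip px",c[0]*L[0]/L[2]+c[1],c[0]*L[1]/L[2]+c[2],L[2])
fit("top",(.713,-.019,24));fit("scene",(.713,-.019,24))
E
```

```text
time: 10.2
ee_pos: [0.6394, -0.0207, 0.1441]
tool_rot: [[-0.674, -0.338, 0.657], [-0.236, 0.941, 0.243], [-0.7, 0.009, -0.714]]
contact_force: [-0.3, 0.3, 0.4]
grip_width: 0.0853
grip_force: 0.0
[(0.63, [145.7, 95.3, 297.3, 221.8])]
TCP px 253.81236364609023 237.7237101254526 depth 0.18056142539651365
lip px 220.8484853903267 149.94042422336543 0.24620293569699248
top origin [ 0.7081 -0.0083] yaw 23.6 res 0.00028 219
scene origin [ 0.7133 -0.0191] yaw 23.7 res 0.0009 924
```

View pics/w5.png

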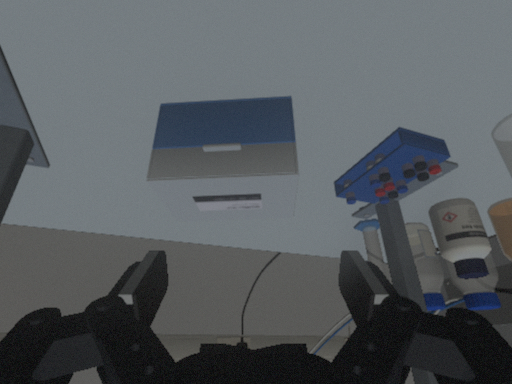

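The wrist view shows the lip at about (222,148), where I predicted (221,150), so the box pose holds. The fingertips are at about (157,255) and (348,255). Next I'll get the lip's 3D position and the fingertip shape from depth.

```bash
python3 - <<'E'
from h import *
z=np.load("w5.npz");W=z["W"];d=z["d"]
print("lip",np.median(W[146:150,206:240].reshape(-1,3),axis=0).round(4), W[148,206].round(4),W[148,239].round(4))
s=sensors.state();R=s["tool_rot"];T=(W-s["ee_pos"])@R
print("state",s["ee_pos"].round(4),s["joints"].round(1))
m=(d>0)&(d<.2)&(T[...,2]>-.06)
q=T[m];print(len(q))
for lo in np.arange(-.03,.004,.003):
    k=q[(q[:,2]>lo)&(q[:,2]<=lo+.003)]
    for sgn in(1,-1):
        kk=k[k[:,1]*sgn>0]
        if len(kk)>3: print(round(lo,3),sgn,len(kk),"x",np.percentile(kk[:,0],[2,98]).round(4),"y",np.percentile(kk[:,1],[2,98]).round(4))
L=np.array([.675,-.036,.057])
for p in(45,50,55): plan([(tuple((L-.05*tilt(p,23.7)[:,2]).round(4)),tilt(p,23.7))])
E
```

```text
lip [ 0.671  -0.0356  0.0573] [ 0.676  -0.0482  0.0573] [ 0.6668 -0.0228  0.0576]
state [ 0.6396 -0.0206  0.1447] [ -24.5   -2.4  113.8   45.5   43.8 -161. ]
5601
now [ 0.6396 -0.0206  0.1447] t 10.5
(np.float64(0.6426), np.float64(-0.0502), np.float64(0.0924)) t [0.0416, -0.0293, 0.0321] w [-0.042, -0.009, -0.055]
now [ 0.6396 -0.0206  0.1447] t 10.5
(np.float64(0.6399), np.float64(-0.0514), np.float64(0.0891)) t [0.046, -0.0295, 0.0324] w [-0.045, -0.096, -0.053]
now [ 0.6396 -0.0206  0.1447] t 10.5
(np.float64(0.6375), np.float64(-0.0525), np.float64(0.0857)) t [0.0502, -0.0298, 0.033] w [-0.047, -0.184, -0.051]
```

J6 has run into its end stop at −161°. I'll flip the tool half a turn about its own axis, in two calls, while drawn back.

```bash
python3 -m handwheel '{"increments":[{"tx":0,"ty":0,"tz":-0.03,"wx":0,"wy":0,"wz":0.17},{"tx":0,"ty":0,"tz":-0.04,"wx":0,"wy":0,"wz":0.34},{"tx":0,"ty":0,"tz":-0.04,"wx":0,"wy":0,"wz":0.51},{"tx":0,"ty":0,"tz":-0.04,"wx":0,"wy":0,"wz":0.68},{"tx":0,"ty":0,"tz":-0.04,"wx":0,"wy":0,"wz":0.85},{"tx":0,"ty":0,"tz":-0.04,"wx":0,"wy":0,"wz":1.02},{"tx":0,"ty":0,"tz":-0.04,"wx":0,"wy":0,"wz":1.19},{"tx":0,"ty":0,"tz":-0.04,"wx":0,"wy":0,"wz":1.36},{"tx":0,"ty":0,"tz":-0.04,"wx":0,"wy":0,"wz":1.53},{"tx":0,"ty":0,"tz":-0.04,"wx":0,"wy":0,"wz":1.57}]}' 1
python3 -m handwheel '{"increments":[{"tx":0,"ty":0,"tz":0,"wx":0,"wy":0,"wz":0.17},{"tx":0,"ty":0,"tz":0,"wx":0,"wy":0,"wz":0.34},{"tx":0,"ty":0,"tz":0,"wx":0,"wy":0,"wz":0.51},{"tx":0,"ty":0,"tz":0,"wx":0,"wy":0,"wz":0.68},{"tx":0,"ty":0,"tz":0,"wx":0,"wy":0,"wz":0.85},{"tx":0,"ty":0,"tz":0,"wx":0,"wy":0,"wz":1.02},{"tx":0,"ty":0,"tz":0,"wx":0,"wy":0,"wz":1.19},{"tx":0,"ty":0,"tz":0,"wx":0,"wy":0,"wz":1.36},{"tx":0,"ty":0,"tz":0,"wx":0,"wy":0,"wz":1.53},{"tx":0,"ty":0,"tz":0,"wx":0,"wy":0,"wz":1.57}]}' 1
cat >> h.py <<'E'
def ft(p,y): return tilt(p,y)@np.diag([-1.,-1.,1.])
E
python3 - <<'E'
from h import *
print(sensors.state()["joints"].round(1))
L=np.array([.6735,-.0365,.057]);R=ft(50,23.7)
plan([(tuple((L-k*R[:,2]).round(4)),R) for k in(.06,.03,.015,.005,0)])
print(R.round(3))
E
```

```text
time: 11.75
ee_pos: [0.6135, -0.0305, 0.1734]
tool_rot: [[-0.337, 0.674, 0.657], [0.942, 0.233, 0.243], [0.01, 0.7, -0.714]]
contact_force: [0.9, -0.3, -0.4]
grip_width: 0.0854
grip_force: 0.0
time: 13.0
ee_pos: [0.6135, -0.0304, 0.1734]
tool_rot: [[0.674, 0.337, 0.657], [0.234, -0.941, 0.243], [0.7, -0.01, -0.714]]
contact_force: [0.4, 0.2, -0.3]
grip_width: 0.0853
grip_force: 0.0
[-27.4  -7.2 114.4  43.7  48.5  20.4]
now [ 0.6135 -0.0304  0.1734] t 13.0
(np.float64(0.6314), np.float64(-0.055), np.float64(0.0956)) t [-0.0482, 0.0299, 0.0613] w [0.045, 0.096, -0.054]
(np.float64(0.6525), np.float64(-0.0457), np.float64(0.0763)) t [-0.0453, 0.0284, 0.0912] w [0.045, 0.096, -0.054]
(np.float64(0.663), np.float64(-0.0411), np.float64(0.0666)) t [-0.044, 0.0277, 0.1062] w [0.045, 0.096, -0.054]
(np.float64(0.67), np.float64(-0.038), np.float64(0.0602)) t [-0.043, 0.0272, 0.1161] w [0.045, 0.096, -0.054]
(np.float64(0.6735), np.float64(-0.0365), np.float64(0.057)) t [-0.0425, 0.027, 0.121] w [0.045, 0.096, -0.054]
[[ 0.589  0.402  0.701]
 [ 0.258 -0.916  0.308]
 [ 0.766  0.    -0.643]]
```

```bash
python3 -m handwheel '{"increments":[{"tx":-0.024,"ty":0.015,"tz":0.03,"wx":0.022,"wy":0.048,"wz":-0.027},{"tx":-0.048,"ty":0.03,"tz":0.061,"wx":0.045,"wy":0.096,"wz":-0.054},{"tx":-0.046,"ty":0.029,"tz":0.085,"wx":0.045,"wy":0.096,"wz":-0.054},{"tx":-0.044,"ty":0.028,"tz":0.105,"wx":0.045,"wy":0.096,"wz":-0.054},{"tx":-0.043,"ty":0.027,"tz":0.115,"wx":0.045,"wy":0.096,"wz":-0.054},{"tx":-0.0425,"ty":0.027,"tz":0.119,"wx":0.045,"wy":0.096,"wz":-0.054},{"tx":-0.042,"ty":0.027,"tz":0.123,"wx":0.045,"wy":0.096,"wz":-0.054},{"tx":-0.042,"ty":0.027,"tz":0.123,"wx":0.045,"wy":0.096,"wz":-0.054}]}' 0.52
python3 - <<'E'
from h import *
p,d=imaging.capture("wrist");cv2.imwrite("pics/w6.png",cv2.cvtColor(p,cv2.COLOR_RGB2BGR)[60:340,80:440]*1)
fit("scene",(.713,-.019,24))
E
```

```text
time: 14.0
ee_pos: [0.6755, -0.0362, 0.0565]
tool_rot: [[0.587, 0.404, 0.701], [0.261, -0.915, 0.308], [0.766, 0.002, -0.643]]
contact_force: [0.1, -0.6, 0.0]
grip_width: 0.0445
grip_force: 0.0
scene origin [ 0.713  -0.0193] yaw 23.8 res 0.00045 790
```

View pics/w6.png

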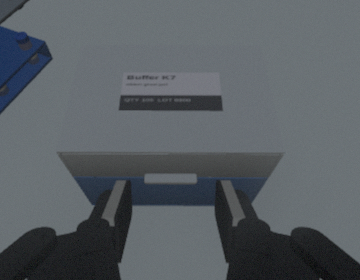

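The fingertips straddle the lip at about (170,178) in the crop, centred and against the wall, and the box hasn't been disturbed. Close on it.

```bash
python3 -m handwheel '{"increments":[{"tx":0,"ty":0,"tz":0,"wx":0,"wy":0,"wz":0},{"tx":0,"ty":0,"tz":0,"wx":0,"wy":0,"wz":0},{"tx":0,"ty":0,"tz":0,"wx":0,"wy":0,"wz":0},{"tx":0,"ty":0,"tz":0,"wx":0,"wy":0,"wz":0},{"tx":0,"ty":0,"tz":0,"wx":0,"wy":0,"wz":0}]}' 0
python3 - <<'E'
from h import *
x,p=fit("scene",(.713,-.019,24))
b=np.array([.713,-.0193]);s=sensors.state();P=s["ee_pos"]
# rigid motion: box from (b,23.8) to goals; heading of the tool follows
for g,yaw in(((.705,-.022),18),((.697,-.025),12),((.685,-.028),6),((.672,-.032),1),((.650,-.032),-0.5)):
    a=np.radians(yaw-23.8);Q=np.array([[np.cos(a),-np.sin(a)],[np.sin(a),np.cos(a)]])
    q=np.append(np.array(g)+Q@(P[:2]-b),P[2])
    Rg=Ro.from_euler("z",a).as_matrix()@s["tool_rot"]
    plan([(tuple(q.round(4)),Rg)])
E
```

```text
time: 14.78
ee_pos: [0.6754, -0.0361, 0.0561]
tool_rot: [[0.588, 0.404, 0.701], [0.261, -0.915, 0.308], [0.766, 0.002, -0.643]]
contact_force: [-0.7, -1.1, 0.2]
grip_width: 0.0
grip_force: 0.0
scene origin [ 0.7129 -0.0191] yaw 23.6 res 0.00047 733
now [ 0.6754 -0.0361  0.0561] t 14.88
(np.float64(0.6659), np.float64(-0.0349), np.float64(0.0561)) t [-0.0053, -0.005, -0.0063] w [-0.078, -0.0, 0.065]
now [ 0.6754 -0.0361  0.0561] t 14.88
(np.float64(0.6568), np.float64(-0.0338), np.float64(0.0561)) t [-0.0104, -0.0096, -0.0123] w [-0.158, -0.0, 0.132]
now [ 0.6754 -0.0361  0.0561] t 14.88
(np.float64(0.6441), np.float64(-0.0325), np.float64(0.0561)) t [-0.0175, -0.016, -0.0208] w [-0.238, -0.001, 0.2]
now [ 0.6754 -0.0361  0.0561] t 14.88
(np.float64(0.6309), np.float64(-0.0329), np.float64(0.0561)) t [-0.0254, -0.0209, -0.0302] w [-0.305, -0.001, 0.256]
now [ 0.6754 -0.0361  0.0561] t 14.88
(np.float64(0.6089), np.float64(-0.0319), np.float64(0.0561)) t [-0.038, -0.0307, -0.0453] w [-0.325, -0.001, 0.273]
```

The fingers shut fully, so they missed the lip. A look at where the tips are against it:

```bash
python3 - <<'E'
from h import *
p,d=imaging.capture("wrist");c=cam("wrist");W=cloud("wrist",d,c)
cv2.imwrite("pics/w7.png",cv2.resize(cv2.cvtColor(p,cv2.COLOR_RGB2BGR)[190:310,170:330],(800,600),interpolation=2))
s=sensors.state();T=(W-s["ee_pos"])@s["tool_rot"]
E=c[3]
def pr(P):
    P=E[:3,:3]@np.array(P)+E[:3,3];return (c[0]*P[:2]/P[2]+[c[1],c[2]]).round(0)
n=np.array([.916,.402,0]);o=np.array([.713,-.0192,0])
print("tcp",pr(s["ee_pos"]),"lip outer top",pr(o-.045*n+[0,0,.059]),"lip outer bot",pr(o-.045*n+[0,0,.055]))
for v in range(220,312,6): print(v,T[v,253].round(4),d[v,253])
E
```

```text
tcp [252. 234.] lip outer top [251. 238.] lip outer bot [251. 241.]
220 [ 0.0141  0.0008 -0.0116] 0.16460393
226 [ 0.0081  0.0008 -0.0061] 0.17162032
232 [ 0.0023  0.0008 -0.0018] 0.17743766
238 [ 0.0101  0.0008 -0.0261] 0.15198596
244 [ 0.0101  0.0008 -0.0327] 0.1456512
250 [ 0.01    0.0008 -0.0388] 0.13987118
256 [ 0.0101  0.0008 -0.0446] 0.13429831
262 [ 0.0096  0.0008 -0.0491] 0.13017164
268 [ 0.0108  0.0008 -0.056 ] 0.12321114
274 [ 0.0097  0.0008 -0.0588] 0.120913304
280 [ 0.0065  0.0008 -0.0582] 0.12246881
286 [ 0.0044  0.0008 -0.0593] 0.12207278
292 [ 0.0013  0.0008 -0.0591] 0.12321055
298 [-0.0008  0.0008 -0.0601] 0.12290423
304 [-0.0041  0.0008 -0.0597] 0.12426198
310 [-0.0081  0.0008 -0.0584] 0.12671968
```

View pics/w7.png

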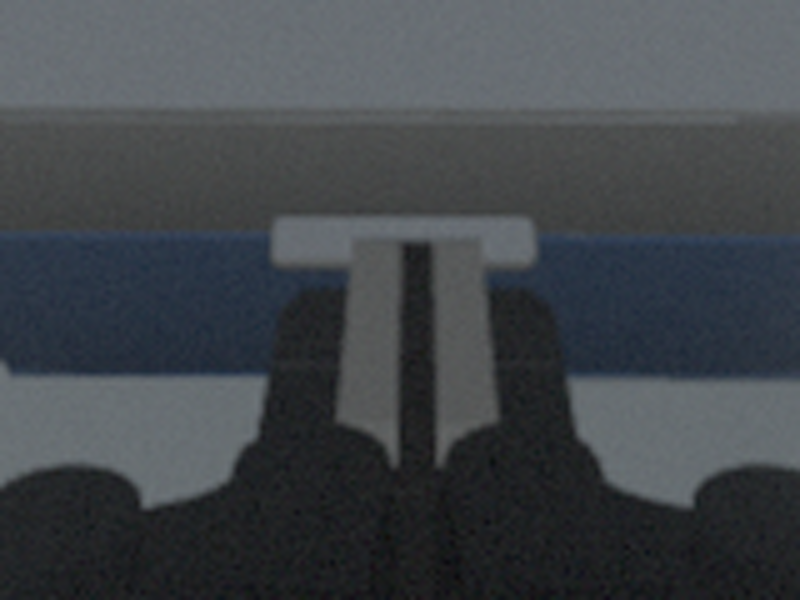

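```bash
python3 - <<'E'
from h import *
p,d=imaging.capture("wrist");c=cam("wrist");W=cloud("wrist",d,c)
s=sensors.state();T=(W-s["ee_pos"])@s["tool_rot"];E=c[3]
def pr(t):
    P=s["ee_pos"]+s["tool_rot"]@np.array(t);P=E[:3,:3]@P+E[:3,3];return (c[0]*P[:2]/P[2]+[c[1],c[2]]).round(0)
for z in(0,-.008,-.013,-.019,-.03): print(z,pr((.0105,.005,z)),pr((0,.005,z)))
for v in range(228,252,2): print(v,T[v,245].round(4),T[v,262].round(4),T[v,232].round(4),T[v,240].round(4))
E
```

```text
0 [260. 218.] [260. 234.]
-0.008 [260. 223.] [260. 240.]
-0.013 [261. 227.] [260. 244.]
-0.019 [261. 232.] [261. 249.]
-0.03 [261. 241.] [261. 259.]
228 [ 0.0065 -0.0039 -0.0053] [ 0.0059  0.0061 -0.004 ] [ 0.0062 -0.0115 -0.0047] [ 0.0055 -0.0069 -0.0032]
230 [ 0.0041 -0.004  -0.0028] [ 0.004   0.0061 -0.0026] [ 0.0036 -0.0117 -0.0017] [ 0.0042 -0.0069 -0.003 ]
232 [ 0.0019 -0.004  -0.0008] [ 0.0017  0.0062 -0.0003] [ 0.0016 -0.0119 -0.0002] [ 0.0018 -0.007  -0.0005]
234 [ 0.0009 -0.004  -0.0015] [ 0.0011  0.0062 -0.0019] [ 0.0012 -0.0118 -0.0021] [ 0.0011 -0.007  -0.002 ]
236 [ 0.0002 -0.004  -0.0029] [ 0.0005  0.0061 -0.0033] [ 0.0002 -0.0117 -0.0029] [-0.0002 -0.007  -0.002 ]
238 [ 0.0105 -0.0033 -0.0268] [ 0.0104  0.0054 -0.0266] [-0.0011 -0.0118 -0.0029] [ 0.0102 -0.0059 -0.0263]
240 [ 0.0101 -0.0033 -0.0283] [ 0.0101  0.0053 -0.0284] [-0.0008 -0.0115 -0.0062] [ 0.0101 -0.0058 -0.0284]
242 [ 0.0103 -0.0032 -0.0309] [ 0.0098  0.0053 -0.03  ] [-0.0028 -0.0117 -0.0048] [ 0.0104 -0.0057 -0.0312]
244 [ 0.0104 -0.0031 -0.0334] [ 0.0095  0.0052 -0.0315] [-0.0118 -0.0129  0.0104] [ 0.0105 -0.0056 -0.0336]
246 [ 0.0102 -0.0031 -0.0352] [ 0.0098  0.0052 -0.0342] [-0.0147 -0.0131  0.0133] [ 0.0098 -0.0055 -0.0343]
248 [ 0.0103 -0.003  -0.0374] [ 0.0102  0.0051 -0.0371] [ 0.0064 -0.0098 -0.0298] [ 0.0095 -0.0055 -0.0358]
250 [ 0.0099 -0.003  -0.0385] [ 0.0101  0.005  -0.0389] [ 0.0064 -0.0096 -0.0321] [ 0.0104 -0.0053 -0.0394]
```

Depth shows the real finger ends about 25 mm short of the nominal TCP (fingers ±10.5 mm wide). That also explains the earlier missed push. So I'll reopen and go about 27 mm deeper along the tool.

```bash
python3 -m handwheel '{"increments":[{"tx":-0.006,"ty":0,"tz":0,"wx":0,"wy":0,"wz":0},{"tx":-0.006,"ty":0,"tz":0,"wx":0,"wy":0,"wz":0},{"tx":-0.006,"ty":0,"tz":0,"wx":0,"wy":0,"wz":0},{"tx":-0.006,"ty":0,"tz":0.009,"wx":0,"wy":0,"wz":0},{"tx":-0.006,"ty":0,"tz":0.018,"wx":0,"wy":0,"wz":0},{"tx":-0.006,"ty":0,"tz":0.023,"wx":0,"wy":0,"wz":0},{"tx":-0.006,"ty":0,"tz":0.026,"wx":0,"wy":0,"wz":0},{"tx":-0.006,"ty":0,"tz":0.026,"wx":0,"wy":0,"wz":0}]}' 0.52
python3 -m handwheel '{"increments":[{"tx":0,"ty":0,"tz":0,"wx":0,"wy":0,"wz":0},{"tx":0,"ty":0,"tz":0,"wx":0,"wy":0,"wz":0},{"tx":0,"ty":0,"tz":0,"wx":0,"wy":0,"wz":0},{"tx":0,"ty":0,"tz":0,"wx":0,"wy":0,"wz":0},{"tx":0,"ty":0,"tz":0,"wx":0,"wy":0,"wz":0}]}' 0
python3 -c "
from h import *
fit('scene',(.713,-.019,24))"
```

```text
time: 15.98
ee_pos: [0.6902, -0.0295, 0.0346]
tool_rot: [[0.588, 0.404, 0.701], [0.261, -0.915, 0.309], [0.766, 0.002, -0.643]]
contact_force: [-0.1, 0.2, 0.2]
grip_width: 0.0446
grip_force: 0.0
time: 16.6
ee_pos: [0.6902, -0.0297, 0.0351]
tool_rot: [[0.587, 0.404, 0.701], [0.261, -0.915, 0.308], [0.766, 0.002, -0.643]]
contact_force: [-4.4, -0.2, 5.2]
grip_width: 0.0265
grip_force: 59.1
scene origin [ 0.7164 -0.0188] yaw 24.9 res 0.00047 719
```

```bash
python3 - <<'E'
from h import *
b=np.array([.7155,-.019]);s=sensors.state();P=s["ee_pos"]
T=[]
for g,yaw in(((.708,-.021),19),((.701,-.024),14),((.692,-.027),9),((.681,-.030),5),((.670,-.032),2),((.657,-.033),0),((.644,-.033),-.5)):
    a=np.radians(yaw-24.6);Q=np.array([[np.cos(a),-np.sin(a)],[np.sin(a),np.cos(a)]])
    q=np.append(np.array(g)+Q@(P[:2]-b),P[2]+.001)
    T.append((tuple(float(v) for v in q.round(4)),Ro.from_euler("z",a).as_matrix()@s["tool_rot"]))
plan(T)
E
```

```text
now [ 0.6902 -0.0297  0.035 ] t 16.7
(0.6818, -0.0292, 0.036) t [-0.004, -0.0039, -0.0064] w [-0.075, -0.0, 0.063]
(0.6742, -0.0299, 0.036) t [-0.0087, -0.0063, -0.0119] w [-0.142, -0.0, 0.119]
(0.6648, -0.0305, 0.036) t [-0.0144, -0.0096, -0.0187] w [-0.209, -0.001, 0.175]
(0.6536, -0.0316, 0.036) t [-0.0212, -0.0131, -0.0269] w [-0.262, -0.001, 0.22]
(0.6425, -0.0322, 0.036) t [-0.0279, -0.017, -0.0349] w [-0.302, -0.001, 0.254]
(0.6295, -0.0322, 0.036) t [-0.0355, -0.0223, -0.044] w [-0.329, -0.001, 0.276]
(0.6165, -0.032, 0.036) t [-0.0431, -0.0277, -0.053] w [-0.336, -0.001, 0.282]
```

```bash
python3 -m handwheel '{"increments":[{"tx":-0.002,"ty":-0.002,"tz":-0.0032,"wx":-0.037,"wy":0,"wz":0.031},{"tx":-0.004,"ty":-0.004,"tz":-0.0064,"wx":-0.075,"wy":0,"wz":0.063},{"tx":-0.0064,"ty":-0.005,"tz":-0.009,"wx":-0.108,"wy":0,"wz":0.091},{"tx":-0.0087,"ty":-0.0063,"tz":-0.012,"wx":-0.142,"wy":0,"wz":0.119},{"tx":-0.0115,"ty":-0.008,"tz":-0.0153,"wx":-0.175,"wy":0,"wz":0.147},{"tx":-0.0144,"ty":-0.0096,"tz":-0.0187,"wx":-0.209,"wy":0,"wz":0.175},{"tx":-0.0178,"ty":-0.0113,"tz":-0.0228,"wx":-0.235,"wy":0,"wz":0.197},{"tx":-0.0212,"ty":-0.0131,"tz":-0.0269,"wx":-0.262,"wy":0,"wz":0.22},{"tx":-0.0245,"ty":-0.015,"tz":-0.031,"wx":-0.282,"wy":0,"wz":0.237},{"tx":-0.0279,"ty":-0.017,"tz":-0.0349,"wx":-0.302,"wy":0,"wz":0.254}]}' 0
python3 - <<'E'
from h import *
x,p=fit("scene",(.67,-.032,4));cv2.imwrite("pics/s8.png",cv2.cvtColor(p,cv2.COLOR_RGB2BGR))
fit("top",(.67,-.032,4))
plan([((.6165,-.032,.036),ft(50,-.5))])
E
```

```text
time: 17.95
ee_pos: [0.6421, -0.0323, 0.0359]
tool_rot: [[0.642, 0.02, 0.766], [0.014, -1.0, 0.014], [0.766, 0.002, -0.642]]
contact_force: [1.0, 0.3, 0.3]
grip_width: 0.0258
grip_force: 59.1
top origin [ 0.6702 -0.031 ] yaw 1.4 res 7e-05 638
now [ 0.6424 -0.032   0.0359] t 18.15
(0.6165, -0.032, 0.036) t [-0.0165, -0.0006, -0.0199] w [-0.022, -0.0, 0.021]
```

```bash
python3 -m handwheel '{"increments":[{"tx":-0.0035,"ty":0,"tz":-0.004,"wx":-0.007,"wy":0,"wz":0.007},{"tx":-0.007,"ty":0,"tz":-0.008,"wx":-0.014,"wy":0,"wz":0.014},{"tx":-0.01,"ty":0,"tz":-0.012,"wx":-0.02,"wy":0,"wz":0.02},{"tx":-0.0135,"ty":0,"tz":-0.016,"wx":-0.02,"wy":0,"wz":0.02},{"tx":-0.0165,"ty":0,"tz":-0.02,"wx":-0.02,"wy":0,"wz":0.02},{"tx":-0.0165,"ty":0,"tz":-0.02,"wx":-0.02,"wy":0,"wz":0.02},{"tx":-0.0165,"ty":0,"tz":-0.02,"wx":-0.02,"wy":0,"wz":0.02},{"tx":-0.0165,"ty":0,"tz":-0.02,"wx":-0.02,"wy":0,"wz":0.02}]}' 0
python3 - <<'E'
from h import *
x,p=fit("top",(.644,-.032,0));fit("scene",(.644,-.032,0))
s=sensors.state();P=s["ee_pos"];R=s["tool_rot"];print(s["joints"].round(1),R.round(3).tolist())
o=x[:2]; H=np.array([o[0]+.046*np.cos(x[2]),o[1]+.046*np.sin(x[2]),.053]);ax=np.array([-np.sin(x[2]),np.cos(x[2]),0])
# lid opening: front goes up = rotation about box +y by +ang ( -x -> +z )
T=[]
for d in range(6,85,6):
    q=Ro.from_rotvec(ax*np.radians(d)).as_matrix()
    T.append((tuple(float(v) for v in (H+q@(P-H)).round(4)),q@R))
plan(T)
E
```

```text
time: 19.15
ee_pos: [0.6166, -0.0327, 0.036]
tool_rot: [[0.642, -0.007, 0.766], [-0.005, -1.0, -0.005], [0.766, -0.001, -0.643]]
contact_force: [-1.5, -0.3, 0.1]
grip_width: 0.0265
grip_force: 59.7
top origin [ 0.6448 -0.0286] yaw 0.3 res 6e-05 839
scene origin [ 0.6464 -0.0329] yaw 0.3 res 0.00054 990
[-17.6   1.8 129.2  88.7  13.1  -9.8] [[0.642, -0.007, 0.766], [-0.005, -1.0, -0.005], [0.766, -0.001, -0.643]]
now [ 0.6165 -0.0327  0.036 ] t 19.35
(0.6152, -0.0327, 0.0439) t [0.0052, -0.0, -0.0061] w [-0.001, -0.105, -0.001]
(0.6146, -0.0327, 0.0518) t [0.0109, -0.0, -0.0116] w [-0.002, -0.209, -0.002]
(0.6149, -0.0327, 0.0598) t [0.0172, -0.0, -0.0165] w [-0.003, -0.314, -0.003]
(0.616, -0.0327, 0.0677) t [0.0239, -0.0001, -0.0208] w [-0.004, -0.419, -0.004]
(0.618, -0.0327, 0.0755) t [0.0312, -0.0001, -0.0242] w [-0.004, -0.524, -0.005]
(0.6207, -0.0327, 0.0829) t [0.0386, -0.0001, -0.0269] w [-0.005, -0.628, -0.005]
(0.6242, -0.0327, 0.0901) t [0.0464, -0.0001, -0.0289] w [-0.006, -0.733, -0.006]
(0.6285, -0.0327, 0.0969) t [0.0543, -0.0002, -0.0299] w [-0.007, -0.838, -0.007]
(0.6334, -0.0326, 0.1031) t [0.0622, -0.0003, -0.0302] w [-0.008, -0.942, -0.008]
(0.639, -0.0326, 0.1089) t [0.0703, -0.0004, -0.0296] w [-0.009, -1.047, -0.009]
(0.6451, -0.0326, 0.114) t [0.0781, -0.0004, -0.0282] w [-0.01, -1.152, -0.01]
(0.6517, -0.0325, 0.1184) t [0.0857, -0.0006, -0.026] w [-0.011, -1.257, -0.011]
(0.6588, -0.0325, 0.1222) t [0.0932, -0.0006, -0.023] w [-0.012, -1.361, -0.012]
(0.6662, -0.0325, 0.1251) t [0.1002, -0.0007, -0.0192] w [-0.012, -1.466, -0.013]
```

The box is square (yaw 0.3°, origin x about 0.645) with the lid shut. Now the lid opens: swing it about the hinge with the pinch held, in small steps.

```bash
python3 -m handwheel '{"increments":[{"tx":0.0026,"ty":0,"tz":-0.003,"wx":0,"wy":-0.052,"wz":0},{"tx":0.0052,"ty":0,"tz":-0.006,"wx":-0.001,"wy":-0.105,"wz":-0.001},{"tx":0.008,"ty":0,"tz":-0.009,"wx":-0.001,"wy":-0.157,"wz":-0.001},{"tx":0.011,"ty":0,"tz":-0.0116,"wx":-0.002,"wy":-0.209,"wz":-0.002},{"tx":0.014,"ty":0,"tz":-0.014,"wx":-0.002,"wy":-0.262,"wz":-0.002},{"tx":0.0172,"ty":0,"tz":-0.0165,"wx":-0.003,"wy":-0.314,"wz":-0.003},{"tx":0.0205,"ty":0,"tz":-0.0187,"wx":-0.003,"wy":-0.367,"wz":-0.003},{"tx":0.024,"ty":0,"tz":-0.0208,"wx":-0.004,"wy":-0.419,"wz":-0.004},{"tx":0.024,"ty":0,"tz":-0.0208,"wx":-0.004,"wy":-0.419,"wz":-0.004}]}' 0
cat >> h.py <<'E'
def lidplan(o,yaw,offs):
    s=sensors.state();P=s["ee_pos"];R=s["tool_rot"];a=np.radians(yaw);print(s["joints"].round(1),"grip",s["grip_width"])
    H=np.array([o[0]+.046*np.cos(a),o[1]+.046*np.sin(a),.053]);ax=np.array([-np.sin(a),np.cos(a),0]);T=[]
    for d in offs:
        q=Ro.from_rotvec(ax*np.radians(d)).as_matrix();T.append((tuple(float(v) for v in (H+q@(P-H)).round(4)),q@R))
    plan(T)
E
python3 - <<'E'
from h import *
p,d=imaging.capture("scene");cv2.imwrite("pics/s9.png",cv2.cvtColor(p,cv2.COLOR_RGB2BGR))
lidplan((.645,-.031),.3,range(6,67,6))
E
```

```text
time: 20.48
ee_pos: [0.6167, -0.0328, 0.0684]
tool_rot: [[0.898, -0.006, 0.44], [-0.003, -1.0, -0.007], [0.44, 0.005, -0.898]]
contact_force: [-1.6, -0.3, 0.4]
grip_width: 0.0261
grip_force: 59.7
[-13.2   3.3 109.7   8.1  41.7  72.2] grip 0.025999968445492173
now [ 0.6162 -0.0327  0.0677] t 20.52
(0.6181, -0.0326, 0.0754) t [0.0051, -0.0, -0.0061] w [-0.001, -0.105, -0.001]
(0.6208, -0.0326, 0.0829) t [0.0109, -0.0, -0.0116] w [-0.002, -0.209, -0.002]
(0.6244, -0.0326, 0.0901) t [0.0173, -0.0, -0.0165] w [-0.002, -0.314, -0.003]
(0.6286, -0.0326, 0.0969) t [0.024, 0.0, -0.0208] w [-0.003, -0.419, -0.004]
(0.6335, -0.0326, 0.1032) t [0.0312, 0.0, -0.0243] w [-0.004, -0.524, -0.005]
(0.6391, -0.0325, 0.1089) t [0.0387, -0.0001, -0.0269] w [-0.005, -0.628, -0.006]
(0.6452, -0.0325, 0.114) t [0.0464, -0.0001, -0.0288] w [-0.006, -0.733, -0.007]
(0.6518, -0.0325, 0.1185) t [0.0543, -0.0001, -0.03] w [-0.007, -0.838, -0.008]
(0.6589, -0.0324, 0.1222) t [0.0624, -0.0003, -0.0302] w [-0.007, -0.942, -0.008]
(0.6663, -0.0324, 0.1252) t [0.0703, -0.0003, -0.0296] w [-0.008, -1.047, -0.009]
(0.674, -0.0324, 0.1274) t [0.0782, -0.0003, -0.0282] w [-0.009, -1.152, -0.01]
```

I had the sense of the tool rotation wrong: following the lid would carry the gripper up into the board. I'll lower the lid again, let go, and lift it by hooking under the lip with shut fingers held at a shallow angle.

```bash
python3 - <<'E'
from h import *
lidplan((.645,-.031),.3,(-6,-12,-18,-24))
E
```

```text
[-13.2   3.3 109.7   8.1  41.7  72.2] grip 0.025999968445492173
now [ 0.6162 -0.0327  0.0677] t 20.52
(0.615, -0.0327, 0.0598) t [-0.0045, 0.0, 0.0066] w [0.001, 0.105, 0.001]
(0.6147, -0.0327, 0.0518) t [-0.0083, -0.0, 0.0136] w [0.002, 0.209, 0.002]
(0.6153, -0.0327, 0.0438) t [-0.0113, -0.0001, 0.0211] w [0.002, 0.314, 0.003]
(0.6166, -0.0327, 0.036) t [-0.0135, -0.0001, 0.0287] w [0.003, 0.419, 0.004]
```

```bash
python3 -m handwheel '{"increments":[{"tx":-0.002,"ty":0,"tz":0.003,"wx":0.001,"wy":0.052,"wz":0},{"tx":-0.0038,"ty":0,"tz":0.0069,"wx":0.001,"wy":0.105,"wz":0.001},{"tx":-0.0053,"ty":0,"tz":0.0105,"wx":0.001,"wy":0.157,"wz":0.001},{"tx":-0.0066,"ty":0,"tz":0.0143,"wx":0.001,"wy":0.209,"wz":0.002},{"tx":-0.0075,"ty":0,"tz":0.018,"wx":0.002,"wy":0.262,"wz":0.002},{"tx":-0.008,"ty":0,"tz":0.022,"wx":0.002,"wy":0.314,"wz":0.003},{"tx":-0.0084,"ty":0,"tz":0.026,"wx":0.002,"wy":0.367,"wz":0.003},{"tx":-0.0085,"ty":0,"tz":0.03,"wx":0.002,"wy":0.415,"wz":0.004},{"tx":-0.0085,"ty":0,"tz":0.03,"wx":0.002,"wy":0.415,"wz":0.004},{"tx":-0.0085,"ty":0,"tz":0.03,"wx":0.002,"wy":0.415,"wz":0.004}]}' 0
```

```text
time: 21.78
ee_pos: [0.6201, -0.0333, 0.0358]
tool_rot: [[0.647, -0.01, 0.762], [-0.006, -1.0, -0.008], [0.762, 0.001, -0.647]]
contact_force: [-0.6, -0.0, -0.3]
grip_width: 0.0263
grip_force: 59.5
```

```bash
python3 -m handwheel '{"increments":[{"tx":0,"ty":0,"tz":0,"wx":0,"wy":0,"wz":0},{"tx":0,"ty":0,"tz":0,"wx":0,"wy":0,"wz":0},{"tx":0,"ty":0,"tz":0,"wx":0,"wy":0,"wz":0},{"tx":0,"ty":0,"tz":-0.01,"wx":0,"wy":0,"wz":0},{"tx":0,"ty":0,"tz":-0.03,"wx":0,"wy":0,"wz":0},{"tx":0,"ty":0,"tz":-0.05,"wx":0,"wy":0,"wz":0},{"tx":0,"ty":0,"tz":-0.05,"wx":0,"wy":0,"wz":0}]}' 0.52
python3 - <<'E'
from h import *
x,p=fit("top",(.647,-.032,0));fit("scene",(.647,-.032,0))
p,d=imaging.capture("wrist");W=cloud("wrist",d);r=silhouettes("lip","wrist")
cv2.imwrite("pics/w10.png",cv2.cvtColor(p,cv2.COLOR_RGB2BGR))
a=p.reshape(-1,3)
print(sensors.state()["joints"].round(1))
n=np.array([np.cos(x[2]),np.sin(x[2])])
for pt in(60,65,70):
  R=ft(pt,0);a=np.radians(pt)
  # tip front corner (x_b,z) -> TCP ; tip end 25 mm behind TCP, half width 10.5
  def tcp(xb,z):
     P=np.array([x[0]+xb,x[1],z]); return tuple(float(v) for v in (P-.0105*R[:,0]+.025*R[:,2]).round(4))
  print(pt);plan([(tcp(-.09,.048),R),(tcp(-.042,.048),R),(tcp(-.042,.056),R)])
E
```

```text
time: 22.65
ee_pos: [0.5834, -0.0328, 0.0706]
tool_rot: [[0.644, -0.008, 0.765], [-0.004, -1.0, -0.007], [0.765, 0.002, -0.644]]
contact_force: [0.7, 0.2, 0.2]
grip_width: 0.0445
grip_force: 0.0
top origin [ 0.6483 -0.0305] yaw 0.2 res 5e-05 832
scene origin [ 0.6498 -0.0337] yaw 0.2 res 0.00063 1005
[-19.2  -6.8 131.7  64.6  15.8  13.9]
60
now [ 0.5835 -0.0325  0.0688] t 22.95
(0.5747, -0.0305, 0.0264) t [-0.038, -0.002, 0.0207] w [0.007, 0.179, -0.004]
(0.6227, -0.0305, 0.0264) t [-0.007, -0.0023, 0.0573] w [0.007, 0.179, -0.004]
(0.6227, -0.0305, 0.0344) t [-0.0009, -0.0023, 0.0522] w [0.007, 0.179, -0.004]
65
now [ 0.5835 -0.0325  0.0688] t 22.95
(0.5766, -0.0305, 0.0279) t [-0.0357, -0.002, 0.0212] w [0.007, 0.266, -0.004]
(0.6246, -0.0305, 0.0279) t [-0.0047, -0.0024, 0.0578] w [0.007, 0.266, -0.004]
(0.6246, -0.0305, 0.0359) t [0.0015, -0.0024, 0.0526] w [0.007, 0.266, -0.004]
70
now [ 0.5835 -0.0325  0.0688] t 22.95
(0.5782, -0.0305, 0.0296) t [-0.0333, -0.002, 0.0213] w [0.007, 0.353, -0.004]
(0.6262, -0.0305, 0.0296) t [-0.0023, -0.0024, 0.0579] w [0.007, 0.353, -0.004]
(0.6262, -0.0305, 0.0376) t [0.0038, -0.0024, 0.0528] w [0.007, 0.353, -0.004]
```

```bash
python3 -m handwheel '{"increments":[{"tx":-0.012,"ty":-0.001,"tz":0,"wx":0.003,"wy":0.09,"wz":-0.002},{"tx":-0.024,"ty":-0.001,"tz":0.01,"wx":0.007,"wy":0.18,"wz":-0.004},{"tx":-0.0355,"ty":-0.001,"tz":0.021,"wx":0.007,"wy":0.266,"wz":-0.004},{"tx":-0.0355,"ty":-0.001,"tz":0.021,"wx":0.007,"wy":0.266,"wz":-0.004},{"tx":-0.0355,"ty":-0.001,"tz":0.021,"wx":0.007,"wy":0.266,"wz":-0.004},{"tx":-0.02,"ty":-0.001,"tz":0.04,"wx":0.007,"wy":0.266,"wz":-0.004},{"tx":-0.008,"ty":-0.001,"tz":0.053,"wx":0.007,"wy":0.266,"wz":-0.004},{"tx":-0.008,"ty":-0.001,"tz":0.053,"wx":0.007,"wy":0.266,"wz":-0.004}]}' 0
python3 - <<'E'
from h import *
p,d=imaging.capture("wrist");c=cam("wrist");W=cloud("wrist",d,c);s=sensors.state()
T=(W-s["ee_pos"])@s["tool_rot"];print(s["joints"].round(1),s["ee_pos"].round(4),s["grip_width"])
for v in range(222,250,2): print(v,T[v,246].round(4),W[v,246].round(4))
R=s["tool_rot"];co=s["ee_pos"]+.0105*R[:,0]-.025*R[:,2];print("corner",co.round(4), "x_b",co[0]-.649)
cv2.imwrite("pics/w11.png",cv2.resize(cv2.cvtColor(p,cv2.COLOR_RGB2BGR)[160:310,150:350],(800,600),interpolation=2))
E
```

```text
time: 23.95
ee_pos: [0.6193, -0.0318, 0.0285]
tool_rot: [[0.423, 0.0, 0.906], [0.0, -1.0, 0.0], [0.906, 0.0, -0.423]]
contact_force: [-0.3, 0.7, 0.7]
grip_width: -0.0002
grip_force: 0.0
[-20.4  10.2 136.7 146.7  35.  -70.6] [ 0.6185 -0.0317  0.0284] -0.00034820761794340284
222 [ 0.0193 -0.0026 -0.0266] [ 0.6026 -0.0291  0.0571]
224 [ 0.0183 -0.0026 -0.0269] [ 0.6019 -0.0291  0.0564]
226 [ 0.0165 -0.0026 -0.0253] [ 0.6026 -0.029   0.0541]
228 [ 0.0769  0.0009 -0.1643] [ 0.5021 -0.0326  0.1676]
230 [ 0.0106 -0.0029 -0.0171] [ 0.6075 -0.0288  0.0453]
232 [ 0.0087 -0.0029 -0.0155] [ 0.6081 -0.0288  0.0429]
234 [ 0.0074 -0.0029 -0.0153] [ 0.6078 -0.0287  0.0416]
236 [ 0.0058 -0.003  -0.0144] [ 0.608  -0.0287  0.0397]
238 [ 0.0103 -0.0027 -0.0262] [ 0.5991 -0.029   0.0488]
240 [ 0.0094 -0.0027 -0.0268] [ 0.5983 -0.029   0.0483]
242 [ 0.0099 -0.0026 -0.0301] [ 0.5955 -0.0291  0.0501]
244 [ 0.0106 -0.0025 -0.0335] [ 0.5926 -0.0292  0.0522]
246 [ 0.0101 -0.0025 -0.0347] [ 0.5913 -0.0292  0.0522]
248 [ 0.01   -0.0024 -0.0366] [ 0.5896 -0.0292  0.053 ]
corner [ 0.6003 -0.0317  0.0485] x_b -0.04869930853104576
```

View pics/w11.png

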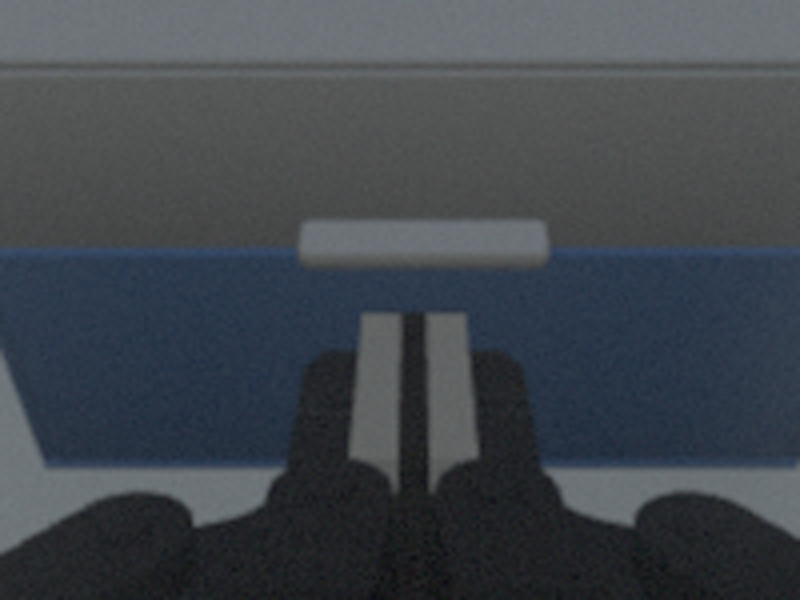

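The lip is at about (425,243) and the shut fingertips end just below and in front of it at about (415,315). Depth puts the wall at x=0.608 and the tips' upper corner at (0.600, z 0.0485). Next: the waypoints for going in under the lip and lifting.

```bash
python3 - <<'E'
from h import *
s=sensors.state();R=s["tool_rot"]
co=s["ee_pos"]+.0105*R[:,0]-.025*R[:,2]
pts=[("in",.6065,.0490),("up",.6065,.0525)]
for k,ph in enumerate(np.arange(.08,1.65,.08)):
    e=np.interp(ph,[0.08,.2,.7],[.0035,.005,.016])
    cx=.693-.0865*np.cos(ph)-.0; cz=.053+.0865*np.sin(ph)+.001
    pts.append((round(ph,2),cx-.003*np.cos(ph)+e,cz-e*.47))
for n,x,z in pts:
    t=R.T@(np.array([x,co[1],z])-co);print(n,round(x,4),round(z,4),t.round(4)[[0,2]].tolist())
E
```

```text
in 0.6065 0.049 [0.0031, 0.0054]
up 0.6065 0.0525 [0.0062, 0.0039]
0.08 0.6073 0.0593 [0.0127, 0.0018]
0.16 0.6091 0.0657 [0.0193, 0.0007]
0.24 0.6119 0.0718 [0.026, 0.0007]
0.32 0.6157 0.0776 [0.0329, 0.0016]
0.4 0.62 0.0833 [0.0398, 0.0031]
0.48 0.6248 0.0887 [0.0468, 0.0052]
0.56 0.6301 0.0939 [0.0537, 0.0078]
0.64 0.6359 0.0988 [0.0606, 0.011]
0.72 0.6417 0.1035 [0.0674, 0.0142]
0.8 0.6466 0.1085 [0.074, 0.0166]
0.88 0.652 0.1131 [0.0804, 0.0195]
0.96 0.6577 0.1173 [0.0866, 0.0229]
1.04 0.6637 0.1211 [0.0926, 0.0267]
1.12 0.67 0.1243 [0.0982, 0.0311]
1.2 0.6766 0.1271 [0.1035, 0.0359]
1.28 0.6833 0.1293 [0.1084, 0.041]
1.36 0.6903 0.1311 [0.1129, 0.0466]
1.44 0.6973 0.1322 [0.1169, 0.0525]
1.52 0.7045 0.1329 [0.1205, 0.0587]
1.6 0.7116 0.1329 [0.1236, 0.0651]
```

```bash
python3 -m handwheel '{"increments":[{"tx":0.003,"ty":0,"tz":0.0054,"wx":0,"wy":0,"wz":0},{"tx":0.006,"ty":0,"tz":0.004,"wx":0,"wy":0,"wz":0},{"tx":0.0125,"ty":0,"tz":0.002,"wx":0,"wy":0,"wz":0},{"tx":0.0195,"ty":0,"tz":0.0007,"wx":0,"wy":0,"wz":0},{"tx":0.026,"ty":0,"tz":0.0007,"wx":0,"wy":0,"wz":0},{"tx":0.033,"ty":0,"tz":0.0016,"wx":0,"wy":0,"wz":0},{"tx":0.04,"ty":0,"tz":0.003,"wx":0,"wy":0,"wz":0},{"tx":0.047,"ty":0,"tz":0.005,"wx":0,"wy":0,"wz":0},{"tx":0.0537,"ty":0,"tz":0.008,"wx":0,"wy":0,"wz":0},{"tx":0.0537,"ty":0,"tz":0.008,"wx":0,"wy":0,"wz":0}]}' 0
python3 - <<'E'
from h import *
p,d=imaging.capture("scene");q,_=imaging.capture("wrist")
cv2.imwrite("pics/c12.png",np.hstack([cv2.resize(cv2.cvtColor(p,cv2.COLOR_RGB2BGR)[150:250,220:320],(400,400),interpolation=2),cv2.resize(cv2.cvtColor(q,cv2.COLOR_RGB2BGR)[:,64:448],(400,400))]))
E
```

```text
time: 25.25
ee_pos: [0.6491, -0.0319, 0.075]
tool_rot: [[0.421, 0.0, 0.907], [0.0, -1.0, -0.0], [0.907, 0.0, -0.421]]
contact_force: [-0.0, 0.0, -0.0]
grip_width: 0.0002
grip_force: 0.0
```

View pics/c12.png

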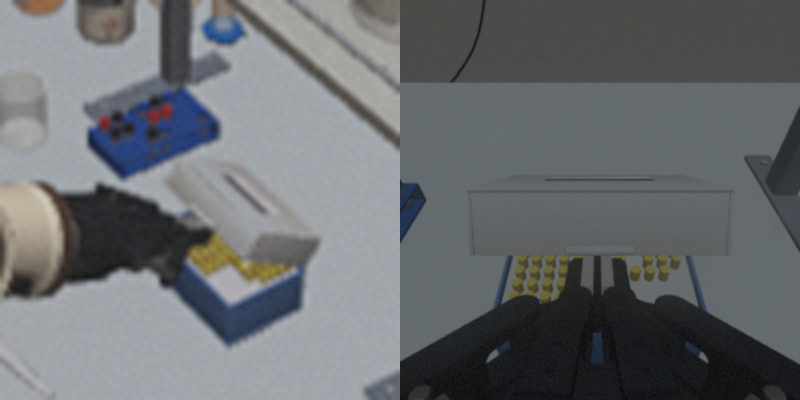

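The lid is up about 0.55 rad, resting on the shut fingers (wrist view: lip at (600,250), fingertips just under it). The tips in the rack show and the box is still. Carry on along the arc.

```bash
python3 -m handwheel '{"increments":[{"tx":0.007,"ty":0,"tz":0.003,"wx":0,"wy":0,"wz":0},{"tx":0.0137,"ty":0,"tz":0.0062,"wx":0,"wy":0,"wz":0},{"tx":0.0203,"ty":0,"tz":0.0086,"wx":0,"wy":0,"wz":0},{"tx":0.0267,"ty":0,"tz":0.0115,"wx":0,"wy":0,"wz":0},{"tx":0.033,"ty":0,"tz":0.015,"wx":0,"wy":0,"wz":0},{"tx":0.039,"ty":0,"tz":0.019,"wx":0,"wy":0,"wz":0},{"tx":0.0445,"ty":0,"tz":0.023,"wx":0,"wy":0,"wz":0},{"tx":0.05,"ty":0,"tz":0.028,"wx":0,"wy":0,"wz":0},{"tx":0.0547,"ty":0,"tz":0.033,"wx":0,"wy":0,"wz":0},{"tx":0.0592,"ty":0,"tz":0.0386,"wx":0,"wy":0,"wz":0}]}' 0
python3 -m handwheel '{"increments":[{"tx":0.004,"ty":0,"tz":0.006,"wx":0,"wy":0,"wz":0},{"tx":0.0076,"ty":0,"tz":0.012,"wx":0,"wy":0,"wz":0},{"tx":0.0106,"ty":0,"tz":0.0185,"wx":0,"wy":0,"wz":0},{"tx":0.0106,"ty":0,"tz":0.0185,"wx":0,"wy":0,"wz":0},{"tx":0.0106,"ty":0,"tz":0.0185,"wx":0,"wy":0,"wz":0}]}' 0
python3 - <<'E'
from h import *
p,d=imaging.capture("scene");q,dw=imaging.capture("wrist")
print(fit("scene",(.647,-.032,0))[0])
cv2.imwrite("pics/c13.png",np.hstack([cv2.resize(cv2.cvtColor(p,cv2.COLOR_RGB2BGR)[150:250,220:320],(400,400),interpolation=2),cv2.resize(cv2.cvtColor(q,cv2.COLOR_RGB2BGR)[:,64:448],(400,400))]))
E
```

```text
time: 26.6
ee_pos: [0.7089, -0.0319, 0.1117]
tool_rot: [[0.422, -0.0, 0.906], [0.0, -1.0, -0.0], [0.906, 0.0, -0.422]]
contact_force: [-0.4, 0.3, -1.0]
grip_width: -0.0002
grip_force: 0.6
time: 27.22
ee_pos: [0.7296, -0.0319, 0.1134]
tool_rot: [[0.422, -0.0, 0.906], [0.0, -1.0, -0.0], [0.906, 0.0, -0.422]]
contact_force: [0.3, 0.1, -1.7]
grip_width: -0.0002
grip_force: 0.6
scene origin [ 0.6497 -0.0331] yaw 0.4 res 0.00667 1062
[ 0.64966447 -0.03310539  0.00709559]
```

View pics/c13.png

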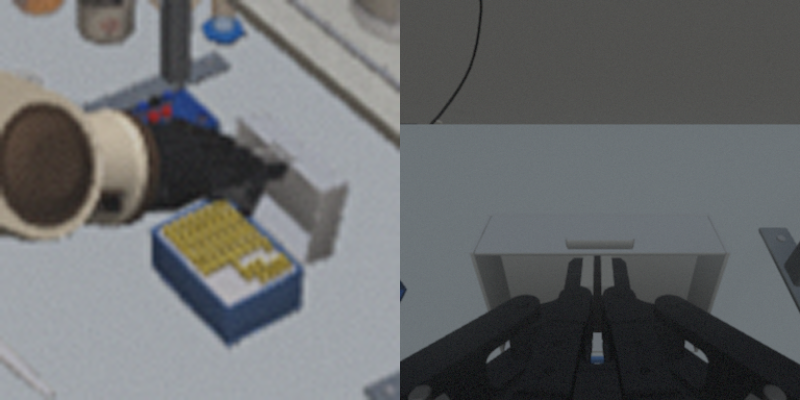

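The lid stands nearly upright with the fingers inside it, just short of or at its hold range. Push 30 mm further in, then draw straight back.

```bash
python3 -m handwheel '{"increments":[{"tx":0.003,"ty":0,"tz":0.006,"wx":0,"wy":0,"wz":0},{"tx":0.005,"ty":0,"tz":0.0115,"wx":0,"wy":0,"wz":0},{"tx":0.008,"ty":0,"tz":0.017,"wx":0,"wy":0,"wz":0},{"tx":0.0105,"ty":0,"tz":0.0227,"wx":0,"wy":0,"wz":0},{"tx":0.0127,"ty":0,"tz":0.0272,"wx":0,"wy":0,"wz":0},{"tx":0.0127,"ty":0,"tz":0.0272,"wx":0,"wy":0,"wz":0},{"tx":0.006,"ty":0,"tz":0,"wx":0,"wy":0,"wz":0},{"tx":0,"ty":0,"tz":-0.04,"wx":0,"wy":0,"wz":0},{"tx":0,"ty":0,"tz":-0.09,"wx":0,"wy":0,"wz":0},{"tx":0,"ty":0,"tz":-0.13,"wx":0,"wy":0,"wz":0}]}' 0
python3 - <<'E'
from h import *
p,d=imaging.capture("scene");q,dw=imaging.capture("wrist");W=cloud("scene",d)
r=silhouettes("tip_box","scene");m=r[0]["pixels"]&(d>0);k=W[m];h=k[k[:,2]>.06];print("lid pts x",np.percentile(h[:,0],[2,50,98]).round(3),"z",np.percentile(h[:,2],[2,50,98]).round(3))
cv2.imwrite("pics/c14.png",np.hstack([cv2.resize(cv2.cvtColor(p,cv2.COLOR_RGB2BGR)[150:250,220:320],(400,400),interpolation=2),cv2.resize(cv2.cvtColor(q,cv2.COLOR_RGB2BGR)[:,64:448],(400,400))]))
b=k[(k[:,2]>.01)&(k[:,2]<.05)];print("base",np.percentile(b,[2,98],axis=0).round(3).tolist())
E
```

```text
time: 28.68
ee_pos: [0.6104, -0.0317, 0.1689]
tool_rot: [[0.422, 0.0, 0.907], [0.0, -1.0, -0.0], [0.907, 0.0, -0.422]]
contact_force: [0.1, 0.4, 0.9]
grip_width: -0.0001
grip_force: 0.0Traceback (most recent call last):
  File "<stdin>", line 3, in <module>
IndexError: list index out of range
```

```bash
python3 - <<'E'
from h import *
p,d=imaging.capture("scene");q,dw=imaging.capture("top");W=cloud("scene",d);V=cloud("top",dw)
cv2.imwrite("pics/c14.png",np.hstack([cv2.resize(cv2.cvtColor(p,cv2.COLOR_RGB2BGR)[150:250,220:320],(400,400),interpolation=2),cv2.resize(cv2.cvtColor(q,cv2.COLOR_RGB2BGR)[120:200,235:315],(400,400),interpolation=2)]))
k=W[(d>0)&(W[...,0]>.59)&(W[...,0]<.80)&(W[...,1]>-.11)&(W[...,1]<.04)&(W[...,2]>.01)&(W[...,2]<.2)]
for lo in np.arange(.01,.2,.02):
    b=k[(k[:,2]>lo)&(k[:,2]<lo+.02)]
    if len(b)>5: print(lo.round(2),len(b),np.percentile(b[:,:2],[2,50,98],axis=0).round(3).tolist())
E
```

```text
0.01 142 [[0.629, -0.098], [0.634, -0.091], [0.707, 0.021]]
0.03 325 [[0.63, -0.097], [0.666, -0.057], [0.748, 0.021]]
0.05 685 [[0.632, -0.095], [0.696, -0.03], [0.757, 0.027]]
0.07 171 [[0.724, -0.097], [0.758, -0.025], [0.769, 0.029]]
0.09 139 [[0.735, -0.096], [0.766, -0.027], [0.773, 0.028]]
0.11 118 [[0.745, -0.097], [0.765, -0.051], [0.78, 0.028]]
0.13 39 [[0.75, -0.096], [0.755, -0.034], [0.76, 0.022]]
```

View pics/c14.png

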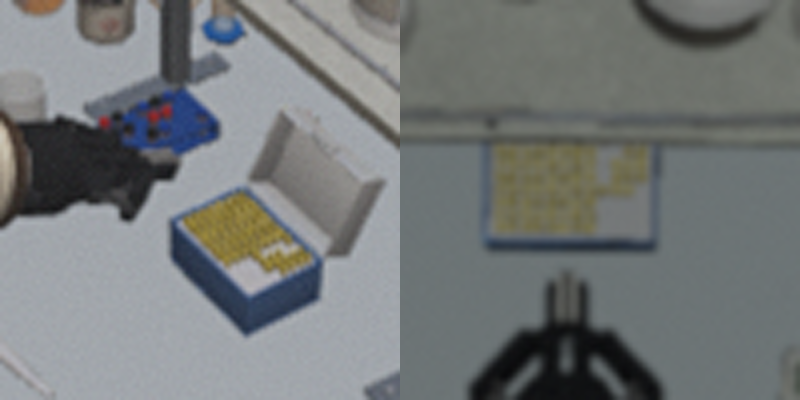

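The lid leans back at its stop: rim at x≈0.755 and z≈0.14 with the hinge at x≈0.715, so about 2.0 rad. The box stands square, its front wall at x≈0.630 about 33 mm out from the board edge and its hinge about 52 mm in under it, and the hand is clear. Handing in.

```bash
python3 -c "
from plant import job
print(job.close_job())"
```

```text
the job is handed in; nothing more can be done
None
```

I turned the tip box square with its lip facing out and swung the lid back to its stop, where it stays open on its own; the job is handed in, but no verdict was returned.

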